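# Store relays in the dry case and close its purge valve

## Robot

A 6-joint arm with a two-finger parallel gripper is mounted at the origin on a cart in front of the work surface, level with it; the furniture and walls round the work are solid. World frame = base frame: x ahead of the robot, y to its left, z up, the work surface at z = 0. Lengths are in m, angles in degrees, forces in N, time in s.
With the tool pointing down it reaches from about 0.4 to 0.825 m from the base axis. Payload 7 kg.
Tool frame: the origin (TCP) lies midway between the tips of the shut fingers; the grasp point (between the pads) lies 19 mm behind it; z points along the fingers, y is the line along which they close (so a half turn about z gives the same grasp; the last joint's range is limited). The gripper opens to 88 mm and grips with 3 to 60 N. Pads are 19 mm wide; open, the fingers measure 130 mm over their backs; the gripper's body (78 mm by 193 mm) begins 47 mm behind the grasp point.
Start: joints at [93.398, 20.546, 0.682, 0, -70.136, -16.507], TCP at [0.153, 0.657, 0.227] pointing down, gripper open.
Joint ranges: [-176.03, 176.03], [-82.01, 121.73], [-58.28, 71.71], [-173.87, 95.51], [-174.79, -0.11], [-173.66, 173.66]. Speed limits (degrees/s): [136.94, 136.94, 172.46, 180, 180, 180].

## Interface

Orientations are given as [roll, pitch, yaw] about the fixed x, y, z axes, in that order (R = Rz(yaw) Ry(pitch) Rx(roll)).
In Python, from plant import r gives the robot as it stands. The module is installed in compiled form; this text tells all that it offers.
- The arm moves only by the tool play_rows, never from a script. Its argument "rows" is a list of rows, each an object with "slide": the shift along the tool's x, y, z as a fraction of full scale, a list of three; "delta_rot": the turn, a rotation vector about the tool's x, y, z as a fraction of full scale, a list of three; "fingers": the opening, from -1 (shut) to 1 (fully open). In form: [{"slide": [x, y, z], "delta_rot": [rx, ry, rz], "fingers": fingers}, ...]. A call has 1 to 8 rows; each row shifts and turns the commanded pose from where the row before left it, along the tool's axes as they then stand; what a row does not reach is not made up. Full scale, the value 1, is 0.15 m for a shift and 0.08 rad for a turn. A row lasts 1/8 s, in which the tool goes at most 62.5 mm and 10.7 degrees, less where a joint would pass 70% of its speed; a pose out of reach is approached as far as the arm can. A call with a number of a shift or a turn outside -1 to 1 is refused whole. A call with a gripper value outside its range is refused whole. The fingers move at their own pace and stop on an object; "squeeze" is the grip in N (left out, the last holds). Time passes only in rows, so rows that do not move let the fingers close. It gives the time, the measured TCP pose, the force, the opening and the grip force at its end, in the units of the state.
- r.get_state(): the state, without advancing time (a new reading comes with each control period).
- r.capture(name): name is "scene" or "side" or "wrist"; returns a dict with "image" (384x512x3 uint8, blue, green, red), "fx", "fy", "cx", "cy" (pixels), "distortion" ([k1, k2, p1, p2, k3] as OpenCV has them; the pictures are not rectified), "R" (3x3) and "t" (3): a world point X has camera coordinates R X + t; the wrist camera has in their place "T_tool_cam" (4x4, takes a point from camera to tool coordinates, whose origin is the TCP and whose axes are the flange's). Camera axes: x right, y down, z forward; pixel columns grow to the right and rows downward; lengths in m; the calibration is good to about 2 mm. A picture is of the moment at which its call begins: read the wrist's pose just before it. There is no depth.
- r.close_job(): hands the job in; it is judged then, once.
The state is a dict: "time_s": time; "joints": joint angles; "qd": joint speeds; "joint_torque": joint torques, N m; "tcp_pos": TCP position; "eef_rot": TCP orientation; "contact_force": force on the tool from outside, world axes, zero at the start; "moment": the same for the moment, N m; "gripper_width": finger opening in m; "gripper_force": force on a finger pad.
Only numpy, scipy, OpenCV 4.12 (cv2) and the standard library are available. Lean on these libraries where they do the work, as an engineer would, in place of code of your own. Each camera call takes 0.05 s, during which the arm holds its last target. There are 200 camera calls.

## Task

Put the relays away dry: lift the case's lid right back until it rests on its stop, lay every relay that is out on the bench flat on the case's floor, none on top of another, and then shut the lid. Last, seal the case: turn the valve plug beside it clockwise to its closed stop while pressing it firmly down into its taper, so that it stays closed when you let go. Leave everything else on the bench where it is.

Things in the scene. Friction and masses are not known exactly. Their poses are not given: they have to be found in the camera images.
- case_in (a point): Centre of the inner floor of the dry case, an open grey plastic box standing fixed on the bench: outside 160 (x) x 220 (y) x 45 mm high, walls and floor 5 mm thick, so the inside is 150 x 210 x 40 mm deep. Axes: x points from the front wall (the side with the T-shaped lid pull) to the hinge at the back, y along the hinge towards the valve, z up. The case may be turned up to about 0.25 rad.
- lid_hinge (a point): Point on the lid's hinge line, in the middle of the case's top back edge (45 mm above the bench); axes as case_in, the hinge line runs along y.
- lid (a joint): Angle of the lid (a pale translucent panel in a black frame) in rad: 0 = shut, growing as the front edge is lifted up and back, 1.83 = leaning back on its stop, just past upright. The lid weighs 0.16 kg and falls shut from below about 1.5 rad and back onto its stop from above about 1.6 rad. It is 168 mm deep, 228 mm wide and 5 mm thick.
- lid_grip (a point): Centre of the T-shaped pull in front of the lid's front edge: a round black bar 12 mm in diameter and 32 mm long along the hinge direction, with flat free ends, joined to the lid by a 14 mm wide neck; 184 mm from the hinge line and 51 mm above the bench when shut. It can be pinched by its two ends from above, and turns between the fingers as the lid swings. Axes: those of case_in when the lid is shut, swinging with the lid.
- plug_grip (a point): Centre of the black bar handle of the tapered valve plug, on the plug's upright axis; the valve stands 158 mm along +y from the case's centre. The bar is 11 mm thick, 50 mm long and 28 mm high and stands on a round flange 48 mm across whose upper face lies 16 mm below this point; this point is 77 mm above the bench while the plug is up and goes down and turns with the plug. Axes: y along the bar, x across it, z up. A white mark on top shows one end of the bar.
- plug_turn (a joint): Angle of the plug in rad, growing clockwise as seen from above: 0 = open, the bar in line with the pipe (along the case's y); 1.4 = closed, against the end stop, the bar nearly across the pipe. While the plug is not wedged a light spring (0.02 to 0.03 N m) turns it back to 0 as soon as it is let go.
- plug_press (a joint): How far the plug is pressed down in its taper, m: 0 = up, loose. 5 N slides it the first 4 mm, then the taper bites: 3 N more per mm, end of travel 9 mm. Let go, it eases back to about 5.6 mm at most; beyond 4.8 mm it is seated and friction holds it against the spring (push 10 to 15 N). Under 10 N it takes about 0.15 N m to turn, under 15 N 0.25 N m. It can be turned and pressed again.
- relay_1_center (a point): Centre of a relay, a black block with a yellow band, 26 (x) x 46 (y) x 16 mm (z, up), 30 g; this point is 8 mm above what it lies on. Two to four relays are present; an absent one reads None.
- relay_2_center (a point): Centre of a relay, a black block with a yellow band, 26 (x) x 46 (y) x 16 mm (z, up), 30 g; this point is 8 mm above what it lies on. Two to four relays are present; an absent one reads None.
- relay_3_center (a point): Centre of a relay, a black block with a yellow band, 26 (x) x 46 (y) x 16 mm (z, up), 30 g; this point is 8 mm above what it lies on. Two to four relays are present; an absent one reads None.
- relay_4_center (a point): Centre of a relay, a black block with a yellow band, 26 (x) x 46 (y) x 16 mm (z, up), 30 g; this point is 8 mm above what it lies on. Two to four relays are present; an absent one reads None.
- heat_sink: finned metal heat sink, a bystander standing near the work; origin at the centre of its underside: leave it where it is. It is 30 x 34 x 15 mm.
- tape_green: roll of green tape, a bystander standing near the work; origin at the centre of its underside: leave it where it is. It is 54 mm across and 18 mm high.
- flux_bottle_a: small dropper bottle, a bystander standing near the work; origin at the centre of its underside: leave it where it is. It is 35 mm across and 94 mm high.
- tip_cleaner: tip cleaner, a bystander standing near the work; origin at the centre of its underside: leave it where it is. It is 45 mm across and 61 mm high.
Things that resemble listed ones, but are neither listed nor needed, are in the scene too. Leave any pink look-alike of the part that bears relay_3_center alone. What is shaped like the part that bears relay_1_center but red is not meant.

How it is judged:
By the outcome, as a careful person would: the job done as asked, in the order asked, and still so for the second after the job is handed in, with the robot touching nothing.
Of relay_1, relay_2, relay_3, relay_4 only 2 to 4 are there at a start; the rules pass over those that are not, and their reading is None.
At some moment in a run one of relay_1, relay_2, relay_3, relay_4 may be knocked a few centimetres aside while the robot is not near it.
Once in a run the grip may slacken for a moment while it holds something.
It also fails if it takes over 210 s, if anything falls off the work surface, if the arm or the gripper's body presses on something with over 40 N, if the wrist force passes 120 N, or if a joint passes its speed limit or range.

## Working session

There is one attempt and no reset: what is moved stays moved. The work goes in short steps, Python scripts to look and compute and a tool call to move; the robot and the scene stay as the last step left them, time stands still between calls to the robot, and variables do not carry over. Pictures are saved under pics/ and viewed, at most 14 in all, crops included, and the job is handed in when it is done.

Besides the shell and the picture viewer there is one more tool, called after "Call:" by a JSON object that holds its "fn" and its "kwargs". play_rows: Moves the arm, as the interface text tells. Shift numbers are shares of 0.15 m and turn numbers shares of 0.08 rad, none past 1 either way. Its arguments: {"type":"object","properties":{"rows":{"type":"array"},"squeeze":{"type":"number"}},"required":["rows"]}

```bash
mkdir -p pics; cat > h.py <<'E'
import numpy as np, cv2
from scipy.spatial.transform import Rotation as Ro
from plant import r
def cap(n,f):
    s=r.get_state(); c=r.capture(n); cv2.imwrite('pics/'+f+'.png',c['image'])
    if 'T_tool_cam' in c:
        T=np.eye(4);T[:3,:3]=Ro.from_euler('xyz',s['eef_rot'],degrees=True).as_matrix();T[:3,3]=s['tcp_pos']
        W=T@np.array(c['T_tool_cam']); R=W[:3,:3].T; t=-R@W[:3,3]
    else: R=np.array(c['R']);t=np.array(c['t']).ravel()
    K=np.array([[c['fx'],0,c['cx']],[0,c['fy'],c['cy']],[0,0,1.]])
    np.savez('pics/'+f+'.npz',K=K,d=np.array(c['distortion']),R=R,t=t)
def px(f,uv,z):
    c=np.load('pics/'+f+'.npz'); p=cv2.undistortPoints(np.array(uv,float).reshape(-1,1,2),c['K'],c['d'])[:,0]
    C=-c['R'].T@c['t']; d=np.c_[p,np.ones(len(p))]@c['R']
    return C+d*((np.asarray(z)-C[2])/d[:,2])[:,None]
def proj(f,X):
    c=np.load('pics/'+f+'.npz'); return cv2.projectPoints(np.array(X,float).reshape(-1,1,3),cv2.Rodrigues(c['R'])[0],c['t'],c['K'],c['d'])[0][:,0]
def st():
    s=r.get_state(); print({k:np.round(s[k],3).tolist() for k in('time_s','joints','tcp_pos','eef_rot','contact_force','gripper_width','gripper_force')})
E
python3 - <<'E'
from h import *
for n in('scene','side','wrist'):
    cap(n,n+'0')
    i=cv2.imread(f'pics/{n}0.png'); cv2.imwrite(f'pics/{n}0b.png',cv2.resize(i,(800,600),interpolation=cv2.INTER_CUBIC))
    c=np.load(f'pics/{n}0.npz'); print(n,(-c['R'].T@c['t']).round(3),c['K'][0,0])
st()
E
```

```text
scene [-0.181 -0.834  0.729] 405.7360254763846
side [0.469 1.024 1.001] 364.1756907650372
wrist [0.223 0.64  0.384] 278.8695815709551
{'time_s': 0.15, 'joints': [93.397, 20.581, 0.649, -0.013, -70.134, -16.506], 'tcp_pos': [0.153, 0.657, 0.226], 'eef_rot': [179.933, -0.007, -13.114], 'contact_force': [-0.059, -0.586, -0.818], 'gripper_width': 0.087, 'gripper_force': 0.0}
```

View pics/scene0b.png

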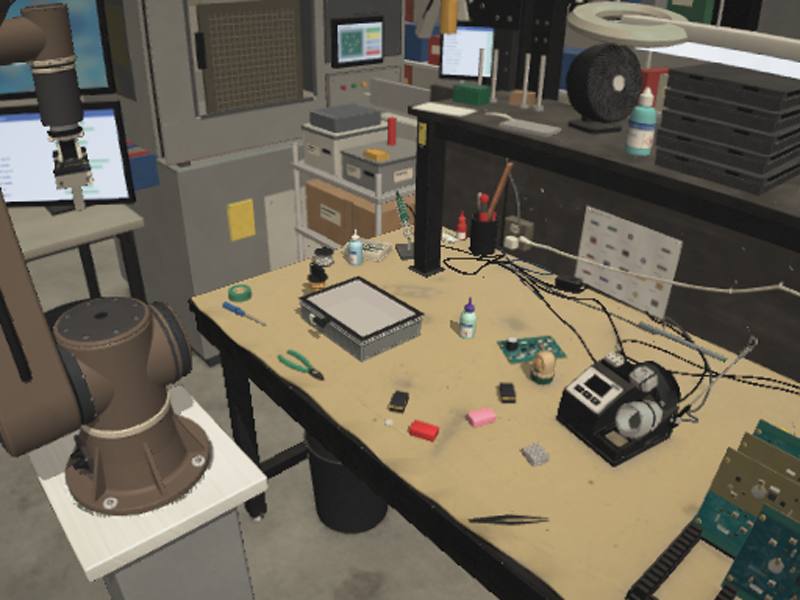

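View pics/side0b.png

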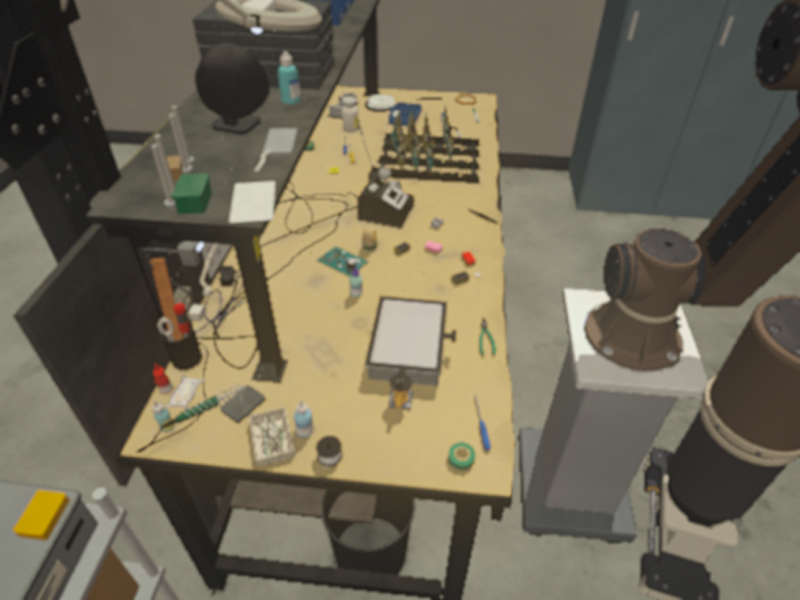

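Scene shows two black relays with a yellow band, at about (398,401) and (507,392). The red block (423,430) and the pink one (481,417) are decoys. The case is at (362,315) and the valve at (318,270). Enlarging next.

```bash
python3 - <<'E'
from h import *
def crop(f,x,y,w,h,o):
    i=cv2.imread(f'pics/{f}.png')[y:y+h,x:x+w]; cv2.imwrite(f'pics/{o}.png',cv2.resize(i,(800,600),interpolation=cv2.INTER_CUBIC))
crop('scene0',180,145,200,150,'sc1')
crop('side0',210,135,160,120,'sd1')
E
```

```text
(no output)
```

View pics/sc1.png

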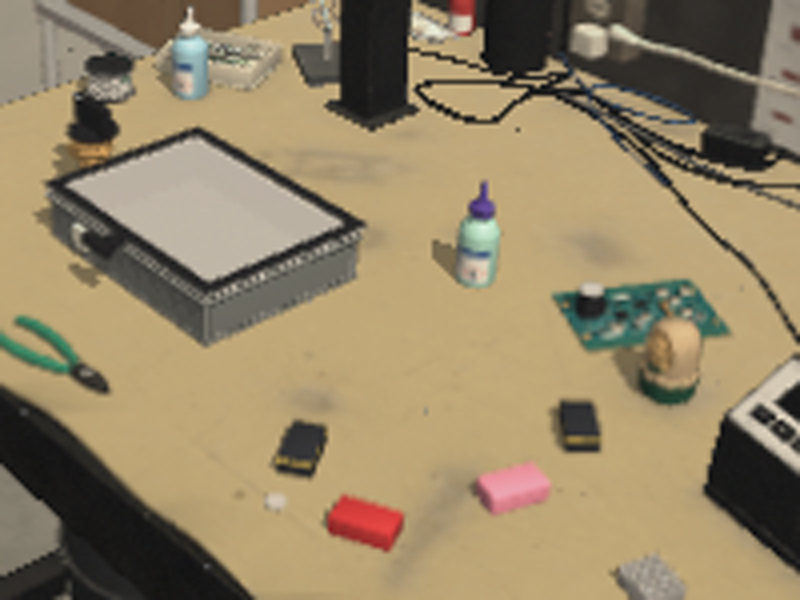

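View pics/sd1.png

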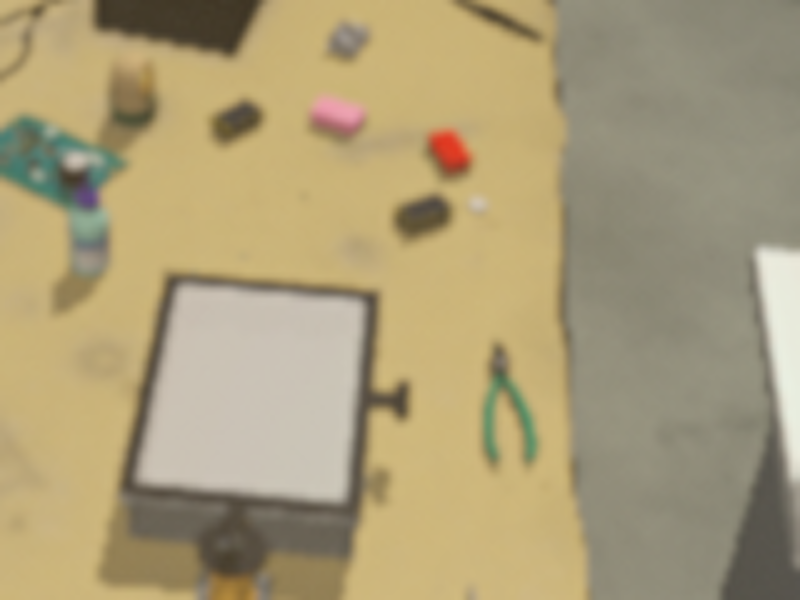

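```bash
python3 - <<'E'
from h import *
S=lambda a:np.array(a,float)/4+[180,145]
D=lambda a:np.array(a,float)/5+[210,135]
print('lid scene\n',px('scene0',S([(50,186),(198,128),(363,227),(208,293)]),[.05]*4).round(3))
print('lid side\n',px('side0',D([(168,276),(377,294),(352,507),(123,490)]),[.05]*4).round(3))
print('T',px('side0',D([(403,400)]),[.051]),px('scene0',S([(97,242)]),[.051]))
print('relays sc',px('scene0',S([(304,442),(579,419)]),[.012]*2).round(3), 'ends', px('scene0',S([(293,468),(313,425),(571,403),(587,445)]),[.012]*4).round(3))
print('relays sd',px('side0',D([(423,214),(237,119)]),[.010]*2).round(3))
print('plug',px('side0',D([(233,540)]),[.085]),px('scene0',S([(95,100)]),[.09]))
E
```

```text
lid scene
 [[ 0.466  0.207  0.05 ]
 [ 0.631  0.211  0.05 ]
 [ 0.625 -0.015  0.05 ]
 [ 0.465 -0.011  0.05 ]]
lid side
 [[ 0.624 -0.007  0.05 ]
 [ 0.462 -0.005  0.05 ]
 [ 0.468  0.21   0.05 ]
 [ 0.625  0.213  0.05 ]]
T [[0.43737531 0.1057075  0.051     ]] [[0.44227181 0.10379581 0.051     ]]
relays sc [[ 0.432 -0.16   0.012]
 [ 0.602 -0.27   0.012]] ends [[ 0.407 -0.177  0.012]
 [ 0.45  -0.15   0.012]
 [ 0.613 -0.254  0.012]
 [ 0.583 -0.294  0.012]]
relays sd [[ 0.428 -0.152  0.01 ]
 [ 0.597 -0.264  0.01 ]]
plug [[0.54244991 0.27602705 0.085     ]] [[0.54598389 0.25120747 0.09      ]]
```

Lid corners put the case almost square to the world: front edge at x≈0.465, hinge at x≈0.626, lid pull near (0.440,0.105). The relays are near (0.43,-0.155) and (0.60,-0.267). I'll move above the pull and look from close by.

Call:
{"fn": "play_rows", "kwargs": {"rows": [{"slide":[0,0,0],"delta_rot":[0,0,-0.95],"fingers":1},{"slide":[0,0,0],"delta_rot":[0,0,-0.95],"fingers":1},{"slide":[0,0,0],"delta_rot":[0,0,-0.95],"fingers":1},{"slide":[0.174,0.334,0],"delta_rot":[0,0,0],"fingers":1},{"slide":[0.174,0.334,0],"delta_rot":[0,0,0],"fingers":1},{"slide":[0.174,0.334,0],"delta_rot":[0,0,0],"fingers":1},{"slide":[0.174,0.334,0],"delta_rot":[0,0,0],"fingers":1},{"slide":[0.174,0.334,0],"delta_rot":[0,0,0],"fingers":1}]}}

```text
time_s: 1.15
tcp_pos: [0.2839, 0.4049, 0.2265]
eef_rot: [180.0, 0.0, -0.0]
contact_force: [0.4, 0.8, 0.7]
gripper_width: 0.0873
gripper_force: 0.0
```

Call:
{"fn": "play_rows", "kwargs": {"rows": [{"slide":[0.174,0.334,0],"delta_rot":[0,0,0],"fingers":0},{"slide":[0.174,0.334,0],"delta_rot":[0,0,0],"fingers":0},{"slide":[0.174,0.334,0],"delta_rot":[0,0,0],"fingers":0},{"slide":[0.174,0.334,0],"delta_rot":[0,0,0],"fingers":0},{"slide":[0.174,0.334,0.1],"delta_rot":[0,0,0],"fingers":0},{"slide":[0.174,0.334,0.1],"delta_rot":[0,0,0],"fingers":0},{"slide":[0,0,0],"delta_rot":[0,0,0],"fingers":0},{"slide":[0,0,0],"delta_rot":[0,0,0],"fingers":0}]}}

```text
time_s: 2.15
tcp_pos: [0.4398, 0.1058, 0.1965]
eef_rot: [180.0, 0.0, -0.1]
contact_force: [0.2, 0.6, -0.1]
gripper_width: 0.0441
gripper_force: 0.0
```

```bash
python3 - <<'E'
from h import *
st(); cap('wrist','w1')
i=cv2.imread('pics/w1.png'); cv2.imwrite('pics/w1b.png',cv2.resize(i,(800,600),interpolation=cv2.INTER_CUBIC))
print(proj('w1',[(.44,.105,.051)]))
E
```

```text
{'time_s': 2.15, 'joints': [38.607, 0.464, -28.684, -0.0, -60.863, 51.264], 'tcp_pos': [0.44, 0.106, 0.197], 'eef_rot': [179.994, 0.008, -0.129], 'contact_force': [0.151, 0.635, -0.123], 'gripper_width': 0.044, 'gripper_force': 0.0}
[[260.17135264 177.88164751]]
```

View pics/w1b.png

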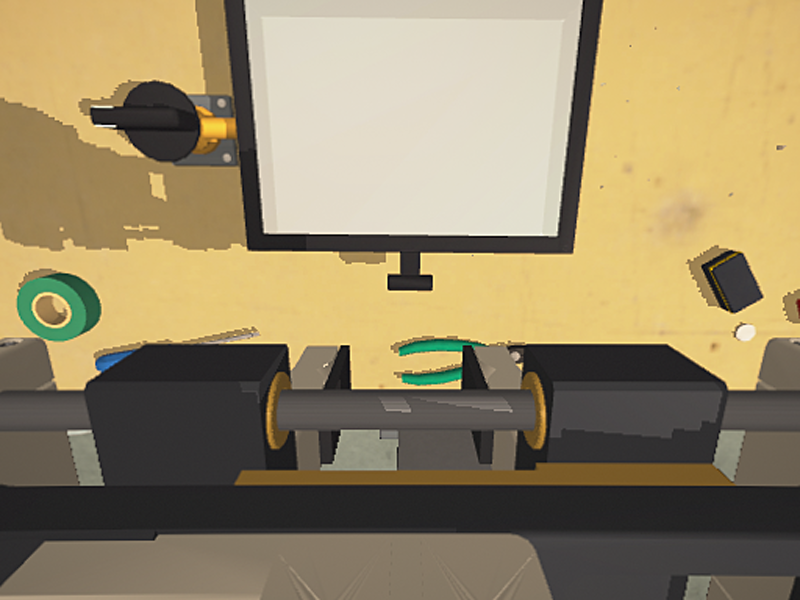

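Wrist view: pull centre at (410,282), lid front corners at (250,250) and (573,252), plug bar from (92,118) to (197,115), first relay's top at about (736,281).

```bash
python3 - <<'E'
from h import *
W=lambda a:np.array(a,float)*.64
print(px('w1',W([(410,282),(388,282),(432,282),(250,251),(573,253),(92,117),(195,114)]),[.055,.055,.055,.05,.05,.091,.091]).round(4))
print(px('w1',W([(711,266),(738,251),(762,296),(733,313)]),[.016]*4).round(4))
E
```

```text
[[ 0.438   0.1025  0.055 ]
 [ 0.438   0.1181  0.055 ]
 [ 0.4379  0.087   0.055 ]
 [ 0.4596  0.2154  0.05  ]
 [ 0.4574 -0.0125  0.05  ]
 [ 0.5425  0.2809  0.091 ]
 [ 0.5441  0.2233  0.091 ]]
[[ 0.4405 -0.1349  0.016 ]
 [ 0.4523 -0.1534  0.016 ]
 [ 0.4158 -0.1799  0.016 ]
 [ 0.4016 -0.1598  0.016 ]]
```

Call:
{"fn": "play_rows", "kwargs": {"rows": [{"slide":[-0.012,0.022,0.27],"delta_rot":[0,0,0],"fingers":0},{"slide":[0,0,0.27],"delta_rot":[0,0,0],"fingers":0},{"slide":[0,0,0.27],"delta_rot":[0,0,0],"fingers":0},{"slide":[0,0,0.28],"delta_rot":[0,0,0],"fingers":0},{"slide":[0,0,0],"delta_rot":[0,0,0],"fingers":-1},{"slide":[0,0,0],"delta_rot":[0,0,0],"fingers":-1},{"slide":[0,0,0],"delta_rot":[0,0,0],"fingers":-1},{"slide":[0,0,0],"delta_rot":[0,0,0],"fingers":-1}], "squeeze": 25}}

```text
time_s: 3.2
tcp_pos: [0.4379, 0.103, 0.0341]
eef_rot: [-180.0, -0.0, -0.0]
contact_force: [-4.5, -1.7, -1.0]
gripper_width: 0.0315
gripper_force: 25.0
```

```bash
python3 - <<'E'
from h import *
st()
# arc increments: hinge (.622,.045), r .184, a0 .033
a=.033+np.linspace(0,1.80,33); x=-.1841*np.cos(a); z=.1841*np.sin(a)
print(np.c_[np.diff(x),-np.diff(z)].round(4)/.15)
E
```

```text
{'time_s': 3.2, 'joints': [38.467, 12.674, -41.009, -0.02, -36.255, 51.513], 'tcp_pos': [0.438, 0.103, 0.034], 'eef_rot': [-179.952, -0.041, -0.036], 'contact_force': [-4.518, -1.656, -0.993], 'gripper_width': 0.032, 'gripper_force': 25.0}
[[ 0.004      -0.06866667]
 [ 0.008      -0.06866667]
 [ 0.012      -0.068     ]
 [ 0.016      -0.06733333]
 [ 0.01933333 -0.066     ]
 [ 0.02333333 -0.06533333]
 [ 0.02666667 -0.06333333]
 [ 0.03       -0.062     ]
 [ 0.034      -0.06      ]
 [ 0.03733333 -0.058     ]
 [ 0.04       -0.056     ]
 [ 0.04333333 -0.054     ]
 [ 0.04666667 -0.05133333]
 [ 0.04933333 -0.04866667]
 [ 0.052      -0.04533333]
 [ 0.054      -0.04266667]
 [ 0.05666667 -0.03933333]
 [ 0.05866667 -0.036     ]
 [ 0.06066667 -0.03266667]
 [ 0.06266667 -0.02933333]
 [ 0.064      -0.026     ]
 [ 0.06533333 -0.022     ]
 [ 0.06666667 -0.01866667]
 [ 0.06733333 -0.01466667]
 [ 0.068      -0.01066667]
 [ 0.06866667 -0.00733333]
 [ 0.06866667 -0.00333333]
 [ 0.06933333  0.00066667]
 [ 0.06866667  0.00466667]
 [ 0.06866667  0.00866667]
 [ 0.068       0.012     ]
 [ 0.06733333  0.016     ]]
```

Call:
{"fn": "play_rows", "kwargs": {"rows": [{"slide":[0.012,0,-0.137],"delta_rot":[0,0,0],"fingers":-1},{"slide":[0.028,0,-0.135],"delta_rot":[0,0,0],"fingers":-1},{"slide":[0.043,0,-0.131],"delta_rot":[0,0,0],"fingers":-1},{"slide":[0.057,0,-0.125],"delta_rot":[0,0,0],"fingers":-1},{"slide":[0.071,0,-0.118],"delta_rot":[0,0,0],"fingers":-1},{"slide":[0.083,0,-0.11],"delta_rot":[0,0,0],"fingers":-1},{"slide":[0.096,0,-0.1],"delta_rot":[0,0,0],"fingers":-1},{"slide":[0.106,0,-0.088],"delta_rot":[0,0,0],"fingers":-1}]}}

```text
time_s: 4.2
tcp_pos: [0.5129, 0.1022, 0.1761]
eef_rot: [-180.0, -0.1, -0.1]
contact_force: [3.2, -4.3, -7.5]
gripper_width: 0.0317
gripper_force: 25.0
```

Call:
{"fn": "play_rows", "kwargs": {"rows": [{"slide":[0.115,0,-0.075],"delta_rot":[0,0,0],"fingers":-1},{"slide":[0.123,0,-0.062],"delta_rot":[0,0,0],"fingers":-1},{"slide":[0.129,0,-0.048],"delta_rot":[0,0,0],"fingers":-1},{"slide":[0.134,0,-0.033],"delta_rot":[0,0,0],"fingers":-1},{"slide":[0.137,0,-0.018],"delta_rot":[0,0,0],"fingers":-1},{"slide":[0.138,0,-0.003],"delta_rot":[0,0,0],"fingers":-1},{"slide":[0.137,0,0.013],"delta_rot":[0,0,0],"fingers":-1},{"slide":[0.11,0,0.025],"delta_rot":[0,0,0],"fingers":-1}]}}

```text
time_s: 5.2
tcp_pos: [0.6671, 0.1004, 0.2067]
eef_rot: [179.9, -0.1, -0.1]
contact_force: [-0.3, -7.7, 1.3]
gripper_width: 0.0314
gripper_force: 25.0
```

Call:
{"fn": "play_rows", "kwargs": {"rows": [{"slide":[0,0,0],"delta_rot":[0,0,0],"fingers":-1},{"slide":[0,0,0],"delta_rot":[0,0,0],"fingers":-1}]}}

```text
time_s: 5.45
tcp_pos: [0.6668, 0.1004, 0.2068]
eef_rot: [179.9, -0.1, -0.1]
contact_force: [0.5, -10.2, 2.2]
gripper_width: 0.0314
gripper_force: 25.0
```

Call:
{"fn": "play_rows", "kwargs": {"rows": [{"slide":[0,0,0],"delta_rot":[0,0,0],"fingers":0},{"slide":[0,0,0],"delta_rot":[0,0,0],"fingers":0.1},{"slide":[0,0,-0.1],"delta_rot":[0,0,0],"fingers":0.1},{"slide":[0,0,-0.2],"delta_rot":[0,0,0],"fingers":0.1},{"slide":[0,0,-0.35],"delta_rot":[0,0,0],"fingers":0.1},{"slide":[-0.226,0.245,0],"delta_rot":[0,0,0],"fingers":0.1},{"slide":[-0.226,0.245,0],"delta_rot":[0,0,0],"fingers":0.1},{"slide":[-0.226,0.245,0.1],"delta_rot":[0,0,0],"fingers":0.1}]}}

```text
time_s: 6.45
tcp_pos: [0.564, -0.0081, 0.2898]
eef_rot: [-179.9, -0.3, 0.0]
contact_force: [0.7, -1.1, -0.1]
gripper_width: 0.0479
gripper_force: 0.0
```

Call:
{"fn": "play_rows", "kwargs": {"rows": [{"slide":[-0.226,0.245,0.1],"delta_rot":[0,0,0],"fingers":0.1},{"slide":[-0.226,0.245,0.15],"delta_rot":[0,0,0],"fingers":0.1},{"slide":[-0.226,0.245,0.15],"delta_rot":[0,0,0],"fingers":0.1},{"slide":[-0.226,0.245,0.15],"delta_rot":[0,0,0],"fingers":0.1},{"slide":[0,0,0],"delta_rot":[0,0,0],"fingers":0.1},{"slide":[0,0,0],"delta_rot":[0,0,0],"fingers":0.1}]}}

```text
time_s: 7.2
tcp_pos: [0.4294, -0.1545, 0.2062]
eef_rot: [180.0, -0.1, -0.1]
contact_force: [0.5, 0.6, -0.3]
gripper_width: 0.0481
gripper_force: 0.0
```

```bash
python3 - <<'E'
from h import *
st(); cap('wrist','w2'); cap('scene','s2')
a=cv2.resize(cv2.imread('pics/w2.png'),(780,585),interpolation=cv2.INTER_CUBIC)[:330]
b=cv2.resize(cv2.imread('pics/s2.png')[145:245,170:400],(621,270),interpolation=cv2.INTER_CUBIC)
o=np.zeros((600,780,3),np.uint8); o[:330]=a; o[330:,:621]=b; cv2.imwrite('pics/m2.png',o)
E
```

```text
{'time_s': 7.2, 'joints': [5.083, 0.274, -27.524, 0.027, -62.057, 84.85], 'tcp_pos': [0.429, -0.155, 0.206], 'eef_rot': [179.989, -0.148, -0.054], 'contact_force': [0.518, 0.596, -0.26], 'gripper_width': 0.048, 'gripper_force': 0.0}
```

View pics/m2.png

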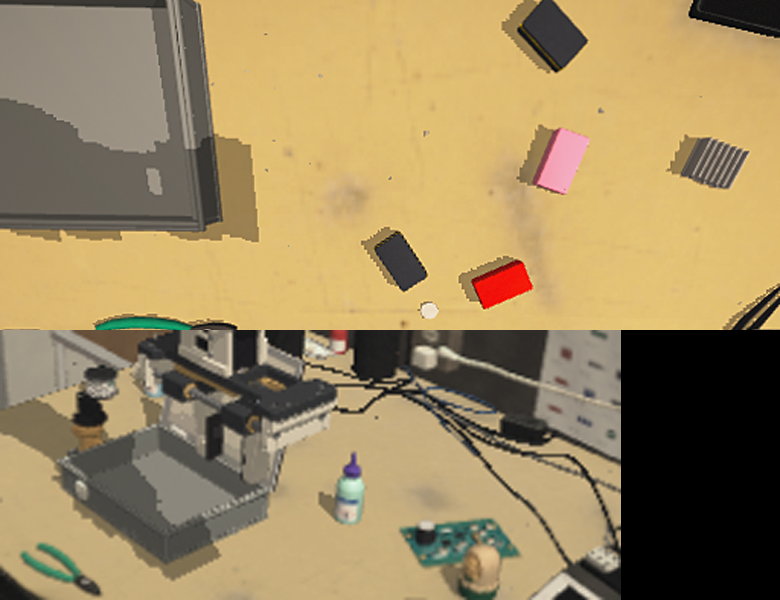

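```bash
python3 - <<'E'
from h import *
i=cv2.imread('pics/w2.png')
cv2.imwrite('pics/c2.png',cv2.resize(i[0:60,320:410],(540,360),interpolation=cv2.INTER_CUBIC))
s=.65641
W=lambda a:np.array(a,float)*s
print(px('w2',W([(374,248),(400,231),(427,272),(403,291)]),[.016]*4).round(4))
print('red',px('w2',W([(502,284)]),[.016]).round(4))
p=cv2.imread('pics/scene0.png');cv2.imwrite('pics/c0.png',cv2.resize(p[240:265,310:345],(560,400),interpolation=cv2.INTER_CUBIC))
o=np.zeros((400,800,3),np.uint8);a=cv2.imread('pics/c2.png');o[:360,:440]=a[:,100:540];o[:,440:]=cv2.imread('pics/c0.png')[:,:360];cv2.imwrite('pics/c3.png',o)
E
```

```text
[[ 0.4391 -0.1368  0.016 ]
 [ 0.4532 -0.1584  0.016 ]
 [ 0.4186 -0.1812  0.016 ]
 [ 0.402  -0.161   0.016 ]]
red [[ 0.408 -0.245  0.016]]
```

View pics/c3.png

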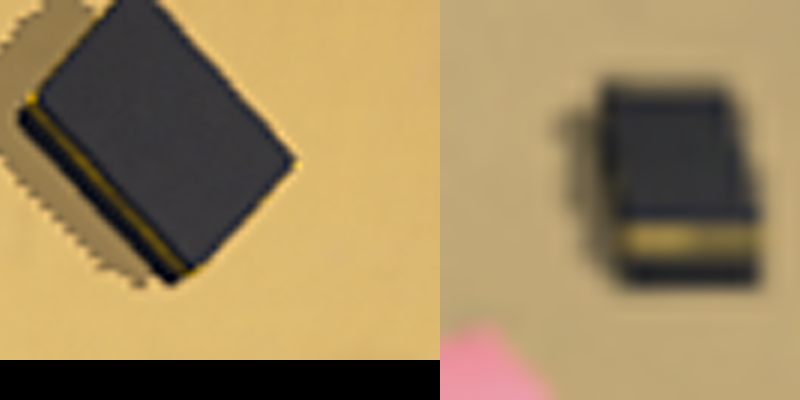

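Call:
{"fn": "play_rows", "kwargs": {"rows": [{"slide":[0,0,0.07],"delta_rot":[0,0,-0.92],"fingers":0},{"slide":[0,0,0.07],"delta_rot":[0,0,-0.92],"fingers":0},{"slide":[0,0,0.07],"delta_rot":[0,0,-0.92],"fingers":0},{"slide":[0,0,0.07],"delta_rot":[0,0,-0.92],"fingers":0},{"slide":[0,0,0.07],"delta_rot":[0,0,-0.92],"fingers":0},{"slide":[0,0,0.07],"delta_rot":[0,0,-0.92],"fingers":0},{"slide":[0,0,0.07],"delta_rot":[0,0,-0.92],"fingers":0},{"slide":[0,0,0.07],"delta_rot":[0,0,-0.92],"fingers":0}]}}

```text
time_s: 8.3
tcp_pos: [0.4297, -0.1537, 0.1209]
eef_rot: [180.0, -0.0, 33.9]
contact_force: [-0.3, 0.0, -0.4]
gripper_width: 0.0436
gripper_force: 0.0
```

```bash
cat >> h.py <<'E'
def go(x,y,z):
    s=r.get_state(); R=Ro.from_euler('xyz',s['eef_rot'],degrees=True).as_matrix()
    print('units',(R.T@(np.array([x,y,z])-s['tcp_pos'])/.15).round(3))
E
python3 - <<'E'
from h import *
st(); go(.428,-.158,.003); cap('wrist','w3'); print(proj('w3',[(.428,-.158,.016)])/.64)
i=cv2.imread('pics/w3.png'); cv2.imwrite('pics/w3b.png',cv2.resize(i,(800,600))[:360])
E
```

```text
{'time_s': 8.3, 'joints': [5.177, 5.627, -34.462, 0.008, -49.857, 118.735], 'tcp_pos': [0.43, -0.154, 0.121], 'eef_rot': [179.969, -0.044, 33.917], 'contact_force': [-0.344, 0.013, -0.398], 'gripper_width': 0.044, 'gripper_force': 0.0}
units [-0.026  0.017  0.786]
[[411.10327826 299.4327896 ]]
```

View pics/w3b.png

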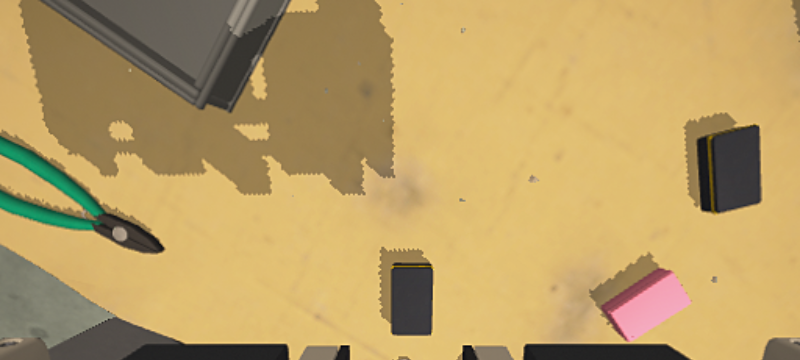

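The relay is aligned, with its top centre at (412,300) as predicted. Grasping it.

Call:
{"fn": "play_rows", "kwargs": {"rows": [{"slide":[-0.026,0.017,0.25],"delta_rot":[0,0,0],"fingers":0},{"slide":[0,0,0.25],"delta_rot":[0,0,0],"fingers":0},{"slide":[0,0,0.2],"delta_rot":[0,0,0],"fingers":0},{"slide":[0,0,0.08],"delta_rot":[0,0,0],"fingers":0},{"slide":[0,0,0],"delta_rot":[0,0,0],"fingers":-1},{"slide":[0,0,0],"delta_rot":[0,0,0],"fingers":-1},{"slide":[0,0,0],"delta_rot":[0,0,0],"fingers":-1},{"slide":[0,0,0],"delta_rot":[0,0,0],"fingers":-1}], "squeeze": 25}}

```text
time_s: 9.35
tcp_pos: [0.4276, -0.1587, 0.0049]
eef_rot: [179.9, -0.1, 33.7]
contact_force: [0.4, 2.7, 7.4]
gripper_width: 0.0263
gripper_force: 25.0
```

```bash
python3 - <<'E'
from h import *
st()
print(px('w3',np.array([(713,135),(760,126),(762,203),(715,213)])*.64,[.016]*4).round(4))
E
```

```text
{'time_s': 9.35, 'joints': [4.516, 16.197, -41.907, 0.013, -31.754, 119.178], 'tcp_pos': [0.428, -0.159, 0.005], 'eef_rot': [179.925, -0.121, 33.705], 'contact_force': [0.402, 2.723, 7.414], 'gripper_width': 0.026, 'gripper_force': 25.003}
[[ 0.603  -0.2455  0.016 ]
 [ 0.6208 -0.2638  0.016 ]
 [ 0.5917 -0.2962  0.016 ]
 [ 0.5723 -0.2776  0.016 ]]
```

Call:
{"fn": "play_rows", "kwargs": {"rows": [{"slide":[0,0,-0.2],"delta_rot":[0,0,0],"fingers":-1},{"slide":[0,0,-0.3],"delta_rot":[0,0,0],"fingers":-1},{"slide":[0,0,-0.3],"delta_rot":[0,0,0],"fingers":-1},{"slide":[0,0,0],"delta_rot":[0,0,0.92],"fingers":-1},{"slide":[0,0,0],"delta_rot":[0,0,0.92],"fingers":-1},{"slide":[0,0,0],"delta_rot":[0,0,0.92],"fingers":-1},{"slide":[0,0,0],"delta_rot":[0,0,0.92],"fingers":-1},{"slide":[0,0,0],"delta_rot":[0,0,0.92],"fingers":-1}]}}

```text
time_s: 10.35
tcp_pos: [0.4263, -0.1588, 0.1242]
eef_rot: [-180.0, -0.0, 12.5]
contact_force: [-0.1, 0.4, -0.7]
gripper_width: 0.0261
gripper_force: 25.0
```

Call:
{"fn": "play_rows", "kwargs": {"rows": [{"slide":[0,0,0],"delta_rot":[0,0,0.92],"fingers":-1},{"slide":[0,0,0],"delta_rot":[0,0,0.92],"fingers":-1},{"slide":[0,0,0],"delta_rot":[0,0,0.92],"fingers":-1},{"slide":[0.143,-0.279,0],"delta_rot":[0,0,0],"fingers":-1},{"slide":[0.143,-0.279,0],"delta_rot":[0,0,0],"fingers":-1},{"slide":[0.143,-0.279,0],"delta_rot":[0,0,0],"fingers":-1},{"slide":[0.143,-0.279,0],"delta_rot":[0,0,0],"fingers":-1},{"slide":[0.143,-0.279,0],"delta_rot":[0,0,0],"fingers":-1}]}}

```text
time_s: 11.35
tcp_pos: [0.5343, 0.0518, 0.1243]
eef_rot: [-180.0, -0.0, -0.0]
contact_force: [1.1, -0.3, -1.0]
gripper_width: 0.0259
gripper_force: 25.0
```

```bash
python3 - <<'E'
from h import *
st(); go(.535,.05,.009); cap('wrist','w4'); 
i=cv2.imread('pics/w4.png'); cv2.imwrite('pics/w4b.png',cv2.resize(i,(800,600))[:420])
E
```

```text
{'time_s': 11.35, 'joints': [26.47, 12.864, -24.756, -0.004, -52.344, 63.484], 'tcp_pos': [0.534, 0.052, 0.124], 'eef_rot': [-179.981, -0.031, -0.048], 'contact_force': [1.127, -0.314, -1.027], 'gripper_width': 0.026, 'gripper_force': 24.999}
units [0.004 0.012 0.768]
```

View pics/w4b.png

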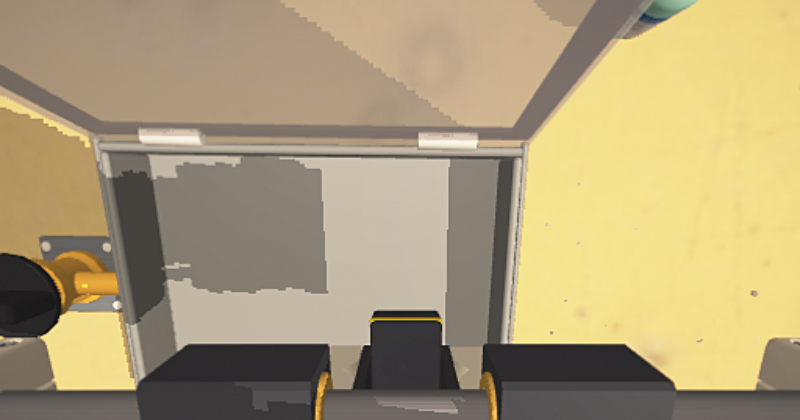

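Call:
{"fn": "play_rows", "kwargs": {"rows": [{"slide":[0,0,0.25],"delta_rot":[0,0,0],"fingers":-1},{"slide":[0,0,0.25],"delta_rot":[0,0,0],"fingers":-1},{"slide":[0,0,0.15],"delta_rot":[0,0,0],"fingers":-1},{"slide":[0,0,0.06],"delta_rot":[0,0,0],"fingers":-1},{"slide":[0,0,0.035],"delta_rot":[0,0,0],"fingers":-1},{"slide":[0,0,0],"delta_rot":[0,0,0],"fingers":-1}]}}

```text
time_s: 12.15
tcp_pos: [0.5342, 0.0505, 0.0126]
eef_rot: [-180.0, -0.0, -0.0]
contact_force: [-1.0, -0.0, -0.1]
gripper_width: 0.0258
gripper_force: 25.0
```

Call:
{"fn": "play_rows", "kwargs": {"rows": [{"slide":[0,0,0.013],"delta_rot":[0,0,0],"fingers":-1},{"slide":[0,0,0],"delta_rot":[0,0,0],"fingers":-0.15},{"slide":[0,0,0],"delta_rot":[0,0,0],"fingers":-0.15},{"slide":[0,0,-0.1],"delta_rot":[0,0,0],"fingers":-0.15},{"slide":[0,0,-0.3],"delta_rot":[0,0,0],"fingers":-0.15},{"slide":[0,0,-0.3],"delta_rot":[0,0,0],"fingers":-0.15},{"slide":[0,0,-0.3],"delta_rot":[0,0,0],"fingers":-0.15},{"slide":[0,0,-0.3],"delta_rot":[0,0,0],"fingers":-0.15}]}}

```text
time_s: 13.15
tcp_pos: [0.5337, 0.0502, 0.2081]
eef_rot: [-180.0, -0.1, -0.0]
contact_force: [0.1, 0.8, -0.3]
gripper_width: 0.0372
gripper_force: 0.0
```

Call:
{"fn": "play_rows", "kwargs": {"rows": [{"slide":[0.07,0.357,0],"delta_rot":[0,0,0],"fingers":0},{"slide":[0.07,0.357,0],"delta_rot":[0,0,0],"fingers":0},{"slide":[0.07,0.357,0],"delta_rot":[0,0,0],"fingers":0},{"slide":[0.07,0.357,0],"delta_rot":[0,0,0],"fingers":0},{"slide":[0.07,0.357,0],"delta_rot":[0,0,0],"fingers":0},{"slide":[0.07,0.357,0],"delta_rot":[0,0,0],"fingers":0},{"slide":[0,0,0],"delta_rot":[0,0,-0.93],"fingers":0},{"slide":[0,0,0],"delta_rot":[0,0,-0.93],"fingers":0}]}}

```text
time_s: 14.15
tcp_pos: [0.5962, -0.2721, 0.2059]
eef_rot: [180.0, -0.0, 8.5]
contact_force: [-0.6, -1.0, 0.1]
gripper_width: 0.0438
gripper_force: 0.0
```

Call:
{"fn": "play_rows", "kwargs": {"rows": [{"slide":[0,0,0.03],"delta_rot":[0,0,-0.93],"fingers":0},{"slide":[0,0,0.03],"delta_rot":[0,0,-0.93],"fingers":0},{"slide":[0,0,0.03],"delta_rot":[0,0,-0.93],"fingers":0},{"slide":[0,0,0.03],"delta_rot":[0,0,-0.93],"fingers":0},{"slide":[0,0,0.03],"delta_rot":[0,0,-0.93],"fingers":0},{"slide":[0,0,0.03],"delta_rot":[0,0,-0.93],"fingers":0},{"slide":[0,0,0.03],"delta_rot":[0,0,-0.93],"fingers":0},{"slide":[0,0,0],"delta_rot":[0,0,-0.98],"fingers":0}]}}

```text
time_s: 15.15
tcp_pos: [0.5963, -0.2709, 0.1745]
eef_rot: [180.0, -0.0, 43.0]
contact_force: [0.1, 0.2, -0.5]
gripper_width: 0.0438
gripper_force: 0.0
```

```bash
python3 - <<'E'
from h import *
st(); cap('wrist','w5'); print(proj('w5',[(.597,-.271,.016)])/.64)
i=cv2.imread('pics/w5.png'); cv2.imwrite('pics/w5b.png',cv2.resize(i,(800,600))[:420])
E
```

```text
{'time_s': 15.15, 'joints': [-7.407, 20.681, -6.131, -0.001, -63.185, 140.363], 'tcp_pos': [0.596, -0.271, 0.174], 'eef_rot': [179.997, -0.003, 42.955], 'contact_force': [0.109, 0.184, -0.549], 'gripper_width': 0.044, 'gripper_force': 0.0}
[[407.82495287 274.18617021]]
```

View pics/w5b.png

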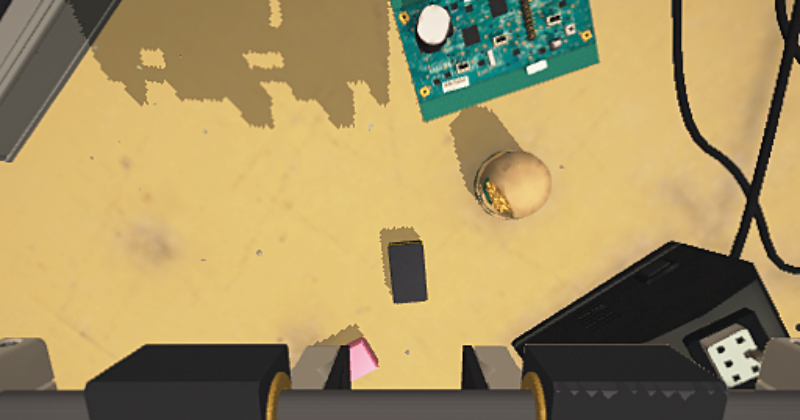

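```bash
python3 - <<'E'
from h import *
p=px('w5',np.array([(349,338),(378,358),(362,378)])*.64,[.016]*3)
a=np.radians(47.2); X=np.array([np.cos(a),np.sin(a)]);Y=np.array([np.sin(a),-np.cos(a)])
c=np.array([.597,-.271])
f=lambda q:np.c_[(q[:,:2]-c)@X,(q[:,:2]-c)@Y].round(4)
print('pink',f(p))
for z in(0,.04,.06,.08,.1): print(z,f(px('w5',np.array([(515,345),(675,243)])*.64,[z]*2)).tolist(), 'scene:',f(px('scene0',np.array([(573,362),(617,350),(558,398)])*.64,[z]*3)).tolist())
go(.597,-.271,.003)
E
```

```text
pink [[-0.0472 -0.0493]
 [-0.0656 -0.0284]
 [-0.0818 -0.0427]]
0 [[-0.0694, 0.0829], [0.0053, 0.2049]] scene: [[0.119, 0.1534], [0.1669, 0.2586], [-0.0009, 0.0993]]
0.04 [[-0.0525, 0.0734], [0.0133, 0.1808]] scene: [[0.0608, 0.1346], [0.106, 0.2341], [-0.0526, 0.0836]]
0.06 [[-0.044, 0.0687], [0.0172, 0.1687]] scene: [[0.0316, 0.1252], [0.0755, 0.2218], [-0.0784, 0.0757]]
0.08 [[-0.0355, 0.0639], [0.0212, 0.1567]] scene: [[0.0025, 0.1159], [0.0451, 0.2096], [-0.1043, 0.0678]]
0.1 [[-0.0271, 0.0592], [0.0252, 0.1446]] scene: [[-0.0266, 0.1065], [0.0147, 0.1973], [-0.1301, 0.0599]]
units [0.002 0.002 1.145]
```

Relay 2's top centre is at (408,272). The solder station's edge near (515,345) could foul the gripper body if I grasp across the short side, so I'll turn 90° and grasp the relay by its long side.

Call:
{"fn": "play_rows", "kwargs": {"rows": [{"slide":[0,0,0],"delta_rot":[0,0,0.985],"fingers":0.36},{"slide":[0,0,0],"delta_rot":[0,0,0.985],"fingers":0.36},{"slide":[0,0,0],"delta_rot":[0,0,0.985],"fingers":0.36},{"slide":[0,0,0],"delta_rot":[0,0,0.985],"fingers":0.36},{"slide":[0,0,0],"delta_rot":[0,0,0.985],"fingers":0.36},{"slide":[0,0,0],"delta_rot":[0,0,0.985],"fingers":0.36},{"slide":[0,0,0],"delta_rot":[0,0,0.985],"fingers":0.36},{"slide":[0,0,0],"delta_rot":[0,0,0.985],"fingers":0.36}]}}

```text
time_s: 16.2
tcp_pos: [0.5966, -0.271, 0.1747]
eef_rot: [180.0, -0.0, 6.5]
contact_force: [0.1, 0.9, 0.2]
gripper_width: 0.0598
gripper_force: 0.0
```

Call:
{"fn": "play_rows", "kwargs": {"rows": [{"slide":[0,0,0],"delta_rot":[0,0,0.985],"fingers":0.36},{"slide":[0,0,0],"delta_rot":[0,0,0.985],"fingers":0.36},{"slide":[0,0,0],"delta_rot":[0,0,0.985],"fingers":0.36},{"slide":[0,0,0],"delta_rot":[0,0,0.985],"fingers":0.36},{"slide":[0,0,0],"delta_rot":[0,0,0.985],"fingers":0.36},{"slide":[0,0,0],"delta_rot":[0,0,0.985],"fingers":0.36},{"slide":[0,0,0],"delta_rot":[0,0,0.985],"fingers":0.36},{"slide":[0,0,0],"delta_rot":[0,0,0.985],"fingers":0.36}]}}

```text
time_s: 17.2
tcp_pos: [0.5966, -0.271, 0.1748]
eef_rot: [-180.0, -0.0, -29.7]
contact_force: [1.0, -1.1, 0.3]
gripper_width: 0.0597
gripper_force: 0.0
```

Call:
{"fn": "play_rows", "kwargs": {"rows": [{"slide":[0,0,0.1],"delta_rot":[0,0,0.985],"fingers":0.36},{"slide":[0,0,0.1],"delta_rot":[0,0,0.985],"fingers":0.36},{"slide":[0,0,0.1],"delta_rot":[0,0,0.985],"fingers":0.36},{"slide":[0,0,0],"delta_rot":[0,0,0],"fingers":0.36},{"slide":[0,0,0],"delta_rot":[0,0,0],"fingers":0.36}]}}

```text
time_s: 17.82
tcp_pos: [0.5971, -0.2711, 0.1298]
eef_rot: [-180.0, -0.1, -42.9]
contact_force: [-0.3, 0.1, 0.2]
gripper_width: 0.0598
gripper_force: 0.0
```

```bash
python3 - <<'E'
from h import *
st(); cap('wrist','w6'); print(proj('w6',[(.597,-.271,.016)])/.64); go(.597,-.271,.004)
i=cv2.imread('pics/w6.png'); cv2.imwrite('pics/w6b.png',cv2.resize(i,(800,600))[:420])
E
```

```text
{'time_s': 17.825, 'joints': [-7.404, 22.82, -9.16, 0.021, -57.955, 54.503], 'tcp_pos': [0.597, -0.271, 0.13], 'eef_rot': [-179.976, -0.064, -42.889], 'contact_force': [-0.297, 0.128, 0.211], 'gripper_width': 0.06, 'gripper_force': 0.0}
[[403.6735845  290.69562173]]
units [-0.003  0.001  0.839]
```

View pics/w6b.png

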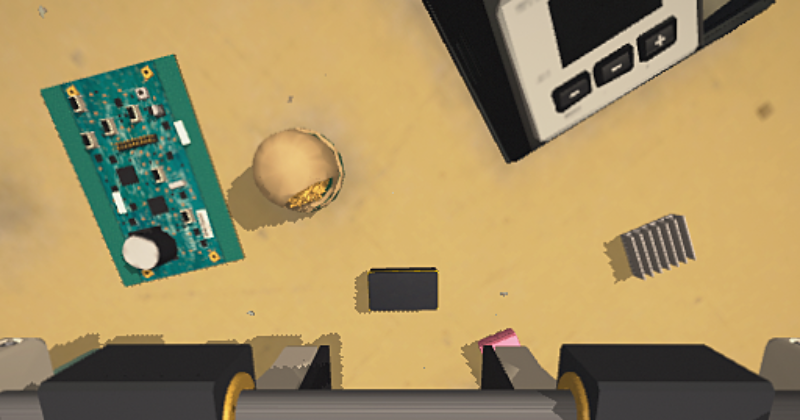

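Call:
{"fn": "play_rows", "kwargs": {"rows": [{"slide":[0,0,0.25],"delta_rot":[0,0,0],"fingers":0.36},{"slide":[0,0,0.25],"delta_rot":[0,0,0],"fingers":0.36},{"slide":[0,0,0.23],"delta_rot":[0,0,0],"fingers":0.36},{"slide":[0,0,0.105],"delta_rot":[0,0,0],"fingers":0.36},{"slide":[0,0,0],"delta_rot":[0,0,0],"fingers":-1},{"slide":[0,0,0],"delta_rot":[0,0,0],"fingers":-1},{"slide":[0,0,0],"delta_rot":[0,0,0],"fingers":-1},{"slide":[0,0,0],"delta_rot":[0,0,0],"fingers":-1}], "squeeze": 25}}

```text
time_s: 18.88
tcp_pos: [0.5977, -0.2711, 0.0049]
eef_rot: [-179.9, -0.1, -42.9]
contact_force: [-1.1, 0.5, 5.6]
gripper_width: 0.0451
gripper_force: 25.0
```

Call:
{"fn": "play_rows", "kwargs": {"rows": [{"slide":[0,0,-0.2],"delta_rot":[0,0,0],"fingers":-1},{"slide":[0,0,-0.3],"delta_rot":[0,0,0],"fingers":-1},{"slide":[0,0,-0.3],"delta_rot":[0,0,0],"fingers":-1},{"slide":[0,0,-0.25],"delta_rot":[0,0,-0.936],"fingers":-1},{"slide":[0,0,0],"delta_rot":[0,0,-0.936],"fingers":-1},{"slide":[0,0,0],"delta_rot":[0,0,-0.936],"fingers":-1},{"slide":[0,0,0],"delta_rot":[0,0,-0.936],"fingers":-1},{"slide":[0,0,0],"delta_rot":[0,0,-0.936],"fingers":-1}]}}

```text
time_s: 19.88
tcp_pos: [0.5965, -0.2709, 0.1612]
eef_rot: [-180.0, -0.0, -21.4]
contact_force: [0.1, -0.1, -0.2]
gripper_width: 0.0454
gripper_force: 25.0
```

Call:
{"fn": "play_rows", "kwargs": {"rows": [{"slide":[0,0,0],"delta_rot":[0,0,-0.936],"fingers":-1},{"slide":[0,0,0],"delta_rot":[0,0,-0.936],"fingers":-1},{"slide":[0,0,0],"delta_rot":[0,0,-0.936],"fingers":-1},{"slide":[0,0,0],"delta_rot":[0,0,-0.936],"fingers":-1},{"slide":[0,0,0],"delta_rot":[0,0,-0.936],"fingers":-1}]}}

```text
time_s: 20.5
tcp_pos: [0.5965, -0.2709, 0.1611]
eef_rot: [-180.0, -0.0, 0.1]
contact_force: [-0.1, -0.4, 0.2]
gripper_width: 0.0455
gripper_force: 25.0
```

Call:
{"fn": "play_rows", "kwargs": {"rows": [{"slide":[-0.15,-0.347,0],"delta_rot":[0,0,0],"fingers":-1},{"slide":[-0.15,-0.347,0],"delta_rot":[0,0,0],"fingers":-1},{"slide":[-0.15,-0.347,0],"delta_rot":[0,0,0],"fingers":-1},{"slide":[0,-0.347,0],"delta_rot":[0,0,0],"fingers":-1},{"slide":[0,-0.347,0],"delta_rot":[0,0,0],"fingers":-1},{"slide":[0,-0.347,0],"delta_rot":[0,0,0],"fingers":-1},{"slide":[0,-0.347,0],"delta_rot":[0,0,0],"fingers":-1},{"slide":[0,-0.347,0],"delta_rot":[0,0,0],"fingers":-1}]}}

```text
time_s: 21.5
tcp_pos: [0.5293, 0.1473, 0.1615]
eef_rot: [-180.0, -0.0, -0.1]
contact_force: [1.2, -0.1, 1.3]
gripper_width: 0.0453
gripper_force: 25.0
```

```bash
python3 - <<'E'
from h import *
st(); go(.53,.145,.0105); cap('wrist','w7')
i=cv2.imread('pics/w7.png'); cv2.imwrite('pics/w7b.png',cv2.resize(i,(800,600))[:420])
E
```

```text
{'time_s': 21.5, 'joints': [35.978, 11.791, -20.577, -0.0, -57.575, 53.963], 'tcp_pos': [0.529, 0.147, 0.161], 'eef_rot': [-179.966, -0.046, -0.06], 'contact_force': [1.239, -0.113, 1.287], 'gripper_width': 0.045, 'gripper_force': 24.999}
units [0.004 0.016 1.006]
```

View pics/w7b.png

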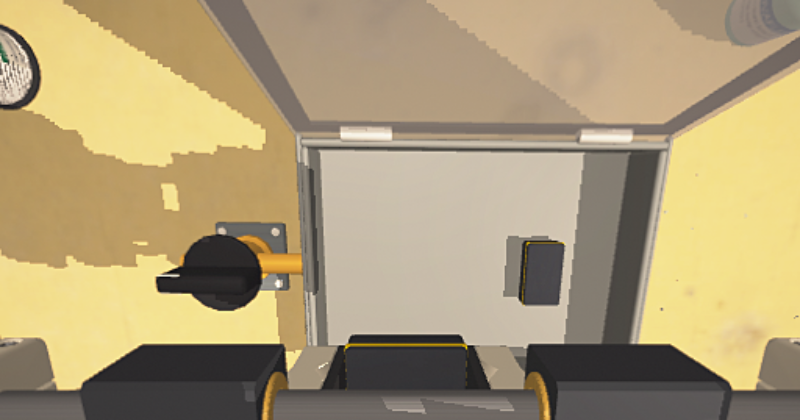

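The gripper body would reach the plug bar at y=0.145, so I'll place at y=0.125 instead.

Call:
{"fn": "play_rows", "kwargs": {"rows": [{"slide":[0,0.149,0],"delta_rot":[0,0,0],"fingers":-1},{"slide":[0,0,0.25],"delta_rot":[0,0,0],"fingers":-1},{"slide":[0,0,0.3],"delta_rot":[0,0,0],"fingers":-1},{"slide":[0,0,0.25],"delta_rot":[0,0,0],"fingers":-1},{"slide":[0,0,0.15],"delta_rot":[0,0,0],"fingers":-1},{"slide":[0,0,0.045],"delta_rot":[0,0,0],"fingers":-1},{"slide":[0,0,0],"delta_rot":[0,0,0],"fingers":-1}]}}

```text
time_s: 22.42
tcp_pos: [0.5297, 0.1226, 0.0119]
eef_rot: [180.0, 0.0, -0.1]
contact_force: [-0.0, -0.2, 0.3]
gripper_width: 0.0453
gripper_force: 25.0
```

Call:
{"fn": "play_rows", "kwargs": {"rows": [{"slide":[0,0,0.012],"delta_rot":[0,0,0],"fingers":-1},{"slide":[0,0,0],"delta_rot":[0,0,0],"fingers":0.22},{"slide":[0,0,0],"delta_rot":[0,0,0],"fingers":0.22},{"slide":[0,0,-0.1],"delta_rot":[0,0,0],"fingers":0.22},{"slide":[0,0,-0.37],"delta_rot":[0,0,0],"fingers":0.22},{"slide":[0,0,-0.37],"delta_rot":[0,0,0],"fingers":0.22},{"slide":[0,0,-0.37],"delta_rot":[0,0,0],"fingers":0.22},{"slide":[0,0,-0.37],"delta_rot":[0,0,0],"fingers":0.22}]}}

```text
time_s: 23.42
tcp_pos: [0.5292, 0.1229, 0.2502]
eef_rot: [-180.0, -0.1, -0.1]
contact_force: [0.5, 1.2, -0.7]
gripper_width: 0.0539
gripper_force: 0.0
```

Call:
{"fn": "play_rows", "kwargs": {"rows": [{"slide":[0,0,-0.37],"delta_rot":[0,0,0],"fingers":0.1},{"slide":[0,0,-0.14],"delta_rot":[0,0,0],"fingers":0.1},{"slide":[0.32,0.049,0],"delta_rot":[0,0,0],"fingers":0.1},{"slide":[0.32,0.049,0],"delta_rot":[0,0,0],"fingers":0.1},{"slide":[0.32,0.049,0],"delta_rot":[0,0,0],"fingers":0.1},{"slide":[0,0,0],"delta_rot":[0,0,0],"fingers":0.1},{"slide":[0,0,0],"delta_rot":[0,0,0],"fingers":0.1}]}}

```text
time_s: 24.3
tcp_pos: [0.6732, 0.1007, 0.3237]
eef_rot: [180.0, 0.0, -0.1]
contact_force: [-0.6, -0.1, 0.9]
gripper_width: 0.0485
gripper_force: 0.0
```

```bash
python3 - <<'E'
from h import *
st(); go(.675,.1005,.204); cap('wrist','w8'); cap('scene','s8'); print(proj('w8',[(.675,.1005,.227)])/.64)
a=cv2.resize(cv2.imread('pics/w8.png'),(800,600))[:360]
b=cv2.resize(cv2.imread('pics/s8.png')[140:250,170:400],(502,240),interpolation=cv2.INTER_CUBIC)
o=np.zeros((600,800,3),np.uint8); o[:360]=a; o[360:,:502]=b; cv2.imwrite('pics/m8.png',o)
E
```

```text
{'time_s': 24.3, 'joints': [24.871, 18.853, 10.625, 0.003, -81.787, 65.038], 'tcp_pos': [0.673, 0.101, 0.324], 'eef_rot': [179.99, 0.013, -0.09], 'contact_force': [-0.587, -0.054, 0.852], 'gripper_width': 0.048, 'gripper_force': 0.0}
units [0.012 0.001 0.798]
[[405.63309326 293.84896134]]
```

View pics/m8.png

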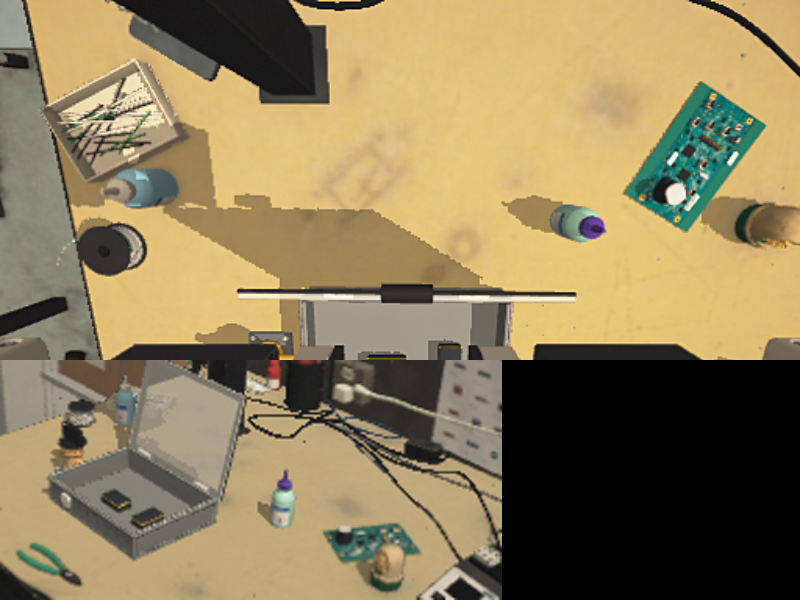

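Both relays lie in the case, the lid is on its stop, and the pull is at (407,293) as predicted.

Call:
{"fn": "play_rows", "kwargs": {"rows": [{"slide":[0.012,0,0.3],"delta_rot":[0,0,0],"fingers":0.1},{"slide":[0,0,0.3],"delta_rot":[0,0,0],"fingers":0.1},{"slide":[0,0,0.198],"delta_rot":[0,0,0],"fingers":0.1},{"slide":[0,0,0],"delta_rot":[0,0,0],"fingers":-1},{"slide":[0,0,0],"delta_rot":[0,0,0],"fingers":-1},{"slide":[0,0,0],"delta_rot":[0,0,0],"fingers":-1},{"slide":[0,0,0],"delta_rot":[0,0,0],"fingers":-1},{"slide":[0,0,0],"delta_rot":[0,0,0],"fingers":-1}], "squeeze": 25}}

```text
time_s: 25.4
tcp_pos: [0.6752, 0.1002, 0.205]
eef_rot: [180.0, -0.0, -0.1]
contact_force: [-2.6, -5.6, 5.6]
gripper_width: 0.0314
gripper_force: 25.0
```

```bash
python3 - <<'E'
from h import *
p=np.array(r.get_state()['tcp_pos']); g=p[[0,2]]-[.622,.045-.019]; print(p,np.hypot(*g)); a1=np.arctan2(g[1],-g[0]); R=np.hypot(*g)
a=np.linspace(a1,.035,17); x=-R*np.cos(a); z=R*np.sin(a)
print((np.c_[np.diff(x),-np.diff(z)]/.15).round(3).tolist())
E
```

```text
[0.67518454 0.10021546 0.20500825] 0.18674193028880368
[[-0.138, -0.033], [-0.141, -0.017], [-0.142, -0.001], [-0.141, 0.016], [-0.138, 0.032], [-0.134, 0.047], [-0.128, 0.062], [-0.12, 0.076], [-0.11, 0.089], [-0.099, 0.101], [-0.087, 0.112], [-0.074, 0.121], [-0.06, 0.129], [-0.045, 0.135], [-0.029, 0.139], [-0.013, 0.141]]
```

Call:
{"fn": "play_rows", "kwargs": {"rows": [{"slide":[-0.138,-0.001,-0.03],"delta_rot":[0,0,0],"fingers":-1},{"slide":[-0.141,-0.001,-0.016],"delta_rot":[0,0,0],"fingers":-1},{"slide":[-0.142,-0.001,-0.001],"delta_rot":[0,0,0],"fingers":-1},{"slide":[-0.141,-0.001,0.016],"delta_rot":[0,0,0],"fingers":-1},{"slide":[-0.138,-0.001,0.032],"delta_rot":[0,0,0],"fingers":-1},{"slide":[-0.134,-0.001,0.047],"delta_rot":[0,0,0],"fingers":-1},{"slide":[-0.128,-0.001,0.062],"delta_rot":[0,0,0],"fingers":-1},{"slide":[-0.12,-0.001,0.076],"delta_rot":[0,0,0],"fingers":-1}]}}

```text
time_s: 26.4
tcp_pos: [0.5127, 0.1022, 0.1764]
eef_rot: [-180.0, -0.1, -0.1]
contact_force: [2.9, -3.8, -3.5]
gripper_width: 0.0314
gripper_force: 25.0
```

```bash
python3 - <<'E'
from h import *
p=np.array(r.get_state()['tcp_pos']); g=p[[0,2]]-[.622,.045-.019]; a1=np.arctan2(g[1],-g[0]); R=np.hypot(*g);print(p,R,a1)
a=np.linspace(a1,.033,9); x=-R*np.cos(a); z=R*np.sin(a)
print((np.c_[np.diff(x),-np.diff(z)]/.15).round(3).tolist())
E
```

```text
[0.51270866 0.10219924 0.17644111] 0.1859492574441572 0.9425235864029524
[[-0.109, 0.089], [-0.098, 0.101], [-0.086, 0.111], [-0.073, 0.12], [-0.059, 0.128], [-0.044, 0.134], [-0.028, 0.138], [-0.013, 0.14]]
```

Call:
{"fn": "play_rows", "kwargs": {"rows": [{"slide":[-0.109,-0.001,0.089],"delta_rot":[0,0,0],"fingers":-1},{"slide":[-0.098,-0.001,0.101],"delta_rot":[0,0,0],"fingers":-1},{"slide":[-0.086,-0.001,0.111],"delta_rot":[0,0,0],"fingers":-1},{"slide":[-0.073,-0.001,0.12],"delta_rot":[0,0,0],"fingers":-1},{"slide":[-0.055,-0.001,0.128],"delta_rot":[0,0,0],"fingers":-1},{"slide":[-0.04,0,0.134],"delta_rot":[0,0,0],"fingers":-1},{"slide":[-0.022,0,0.138],"delta_rot":[0,0,0],"fingers":-1},{"slide":[-0.006,0,0.13],"delta_rot":[0,0,0],"fingers":-1}]}}

```text
time_s: 27.4
tcp_pos: [0.438, 0.103, 0.0324]
eef_rot: [-180.0, 0.1, -0.1]
contact_force: [-8.8, -1.0, 36.4]
gripper_width: 0.0316
gripper_force: 25.0
```

Call:
{"fn": "play_rows", "kwargs": {"rows": [{"slide":[0,0,0],"delta_rot":[0,0,0],"fingers":-1},{"slide":[0,0,0],"delta_rot":[0,0,0],"fingers":-1}]}}

```text
time_s: 27.65
tcp_pos: [0.4382, 0.1029, 0.0326]
eef_rot: [180.0, 0.1, -0.1]
contact_force: [-5.9, 0.9, -0.3]
gripper_width: 0.0314
gripper_force: 25.0
```

Lid is shut. Next the valve plug.

Call:
{"fn": "play_rows", "kwargs": {"rows": [{"slide":[0,0,0],"delta_rot":[0,0,0],"fingers":0},{"slide":[0,0,0],"delta_rot":[0,0,0],"fingers":0},{"slide":[0,0,-0.35],"delta_rot":[0,0,0],"fingers":0},{"slide":[0,0,-0.4],"delta_rot":[0,0,0],"fingers":0},{"slide":[0,0,-0.4],"delta_rot":[0,0,0],"fingers":0},{"slide":[0.175,-0.262,0],"delta_rot":[0,0,0],"fingers":0},{"slide":[0.175,-0.262,0],"delta_rot":[0,0,0],"fingers":0},{"slide":[0.175,-0.262,0],"delta_rot":[0,0,0],"fingers":0}]}}

```text
time_s: 28.65
tcp_pos: [0.5198, 0.2225, 0.2065]
eef_rot: [-179.9, -0.1, -0.1]
contact_force: [0.5, 0.2, 0.0]
gripper_width: 0.0439
gripper_force: 0.0
```

Call:
{"fn": "play_rows", "kwargs": {"rows": [{"slide":[0.175,-0.262,0],"delta_rot":[0,0,0],"fingers":0},{"slide":[0,0,0],"delta_rot":[0,0,-0.982],"fingers":0},{"slide":[0,0,0],"delta_rot":[0,0,-0.982],"fingers":0},{"slide":[0,0,0],"delta_rot":[0,0,-0.982],"fingers":0},{"slide":[0,0,0],"delta_rot":[0,0,-0.982],"fingers":0},{"slide":[0,0,0],"delta_rot":[0,0,-0.982],"fingers":0},{"slide":[0,0,0],"delta_rot":[0,0,-0.982],"fingers":0},{"slide":[0,0,0],"delta_rot":[0,0,-0.982],"fingers":0}]}}

```text
time_s: 29.65
tcp_pos: [0.5452, 0.2605, 0.2059]
eef_rot: [-180.0, -0.1, 31.6]
contact_force: [-0.1, 0.3, -0.1]
gripper_width: 0.0441
gripper_force: 0.0
```

Call:
{"fn": "play_rows", "kwargs": {"rows": [{"slide":[0,0,0],"delta_rot":[0,0,-0.982],"fingers":0},{"slide":[0,0,0],"delta_rot":[0,0,-0.982],"fingers":0},{"slide":[0,0,0],"delta_rot":[0,0,-0.982],"fingers":0},{"slide":[0,0,0],"delta_rot":[0,0,-0.982],"fingers":0},{"slide":[0,0,0],"delta_rot":[0,0,-0.982],"fingers":0},{"slide":[0,0,0],"delta_rot":[0,0,-0.982],"fingers":0},{"slide":[0,0,0],"delta_rot":[0,0,-0.982],"fingers":0},{"slide":[0,0,0],"delta_rot":[0,0,-0.982],"fingers":0}]}}

```text
time_s: 30.65
tcp_pos: [0.5453, 0.2606, 0.2059]
eef_rot: [180.0, -0.1, 67.6]
contact_force: [1.4, 0.1, 0.8]
gripper_width: 0.044
gripper_force: 0.0
```

Call:
{"fn": "play_rows", "kwargs": {"rows": [{"slide":[0,0,0],"delta_rot":[0,0,-0.982],"fingers":0},{"slide":[0,0,0],"delta_rot":[0,0,-0.982],"fingers":0},{"slide":[0,0,0],"delta_rot":[0,0,-0.982],"fingers":0},{"slide":[0,0,0],"delta_rot":[0,0,-0.982],"fingers":0},{"slide":[0,0,0],"delta_rot":[0,0,-0.982],"fingers":0},{"slide":[0,0,0],"delta_rot":[0,0,0],"fingers":0},{"slide":[0,0,0],"delta_rot":[0,0,0],"fingers":0}]}}

```text
time_s: 31.52
tcp_pos: [0.5451, 0.2604, 0.2057]
eef_rot: [180.0, -0.0, 89.9]
contact_force: [-0.4, 0.1, -0.9]
gripper_width: 0.044
gripper_force: 0.0
```

```bash
python3 - <<'E'
from h import *
st(); cap('wrist','w9'); print(proj('w9',[(.543,.26,.091),(.543,.285,.091),(.543,.235,.091)])/.64); 
i=cv2.imread('pics/w9.png'); cv2.imwrite('pics/w9b.png',cv2.resize(i,(800,600))[:420])
E
```

```text
{'time_s': 31.525, 'joints': [44.046, 14.722, -10.406, -0.0, -64.839, 135.81], 'tcp_pos': [0.545, 0.26, 0.206], 'eef_rot': [179.977, -0.022, 89.856], 'contact_force': [-0.392, 0.143, -0.864], 'gripper_width': 0.044, 'gripper_force': 0.0}
[[404.99601205 292.27942478]
 [404.83543933 254.18124969]
 [405.14897969 328.58918395]]
```

View pics/w9b.png

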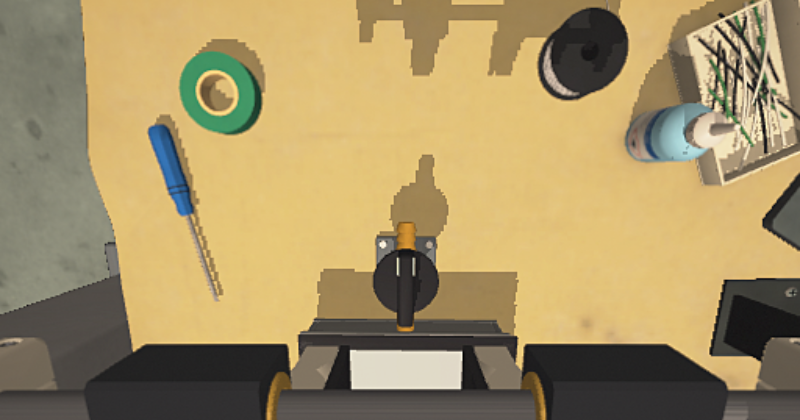

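Call:
{"fn": "play_rows", "kwargs": {"rows": [{"slide":[0,-0.011,0.3],"delta_rot":[0,0,0],"fingers":-0.2},{"slide":[0,0,0.3],"delta_rot":[0,0,0],"fingers":-0.2},{"slide":[0,0,0.25],"delta_rot":[0,0,0],"fingers":-0.2},{"slide":[0,0,0.09],"delta_rot":[0,0,0],"fingers":-0.2},{"slide":[0,0,0],"delta_rot":[0,0,0],"fingers":-1},{"slide":[0,0,0],"delta_rot":[0,0,0],"fingers":-1},{"slide":[0,0,0],"delta_rot":[0,0,0],"fingers":-1},{"slide":[0,0,0],"delta_rot":[0,0,0],"fingers":-1}], "squeeze": 50}}

```text
time_s: 32.58
tcp_pos: [0.5449, 0.261, 0.0663]
eef_rot: [179.8, -0.1, 90.0]
contact_force: [3.6, -1.3, 3.6]
gripper_width: 0.011
gripper_force: 50.0
```

```bash
python3 - <<'E'
from h import *
st();print(r.get_state()['moment'])
E
```

```text
{'time_s': 32.575, 'joints': [44.143, 22.253, -19.958, 0.069, -47.573, 135.782], 'tcp_pos': [0.545, 0.261, 0.066], 'eef_rot': [179.809, -0.114, 89.972], 'contact_force': [3.582, -1.303, 3.632], 'gripper_width': 0.011, 'gripper_force': 49.993}
[-0.36565322 -1.43997441 -0.10195052]
```

Call:
{"fn": "play_rows", "kwargs": {"rows": [{"slide":[0,0.008,0],"delta_rot":[0,0,0.8],"fingers":-1},{"slide":[0,0,0],"delta_rot":[0,0,0.98],"fingers":-1},{"slide":[0,0,0],"delta_rot":[0,0,0.98],"fingers":-1},{"slide":[0,0,0],"delta_rot":[0,0,0.98],"fingers":-1},{"slide":[0,0,0],"delta_rot":[0,0,0.98],"fingers":-1},{"slide":[0,0,0],"delta_rot":[0,0,0.98],"fingers":-1},{"slide":[0,0,0],"delta_rot":[0,0,0.98],"fingers":-1},{"slide":[0,0,0],"delta_rot":[0,0,0.98],"fingers":-1}]}}

```text
time_s: 33.58
tcp_pos: [0.5456, 0.2608, 0.0659]
eef_rot: [179.9, -0.1, 54.7]
contact_force: [2.5, -0.2, 2.2]
gripper_width: 0.0106
gripper_force: 50.0
```

```bash
python3 - <<'E'
from h import *
st();print(r.get_state()['moment'])
E
```

```text
{'time_s': 33.575, 'joints': [44.068, 22.353, -19.843, 0.053, -47.648, 100.62], 'tcp_pos': [0.546, 0.261, 0.066], 'eef_rot': [179.933, -0.146, 54.723], 'contact_force': [2.45, -0.243, 2.195], 'gripper_width': 0.011, 'gripper_force': 49.991}
[-0.39236707 -1.21044025  0.05649073]
```

Call:
{"fn": "play_rows", "kwargs": {"rows": [{"slide":[0,0,0],"delta_rot":[0,0,0.98],"fingers":-1},{"slide":[0,0,0],"delta_rot":[0,0,0.98],"fingers":-1},{"slide":[0,0,0],"delta_rot":[0,0,0.98],"fingers":-1},{"slide":[0,0,0],"delta_rot":[0,0,0.98],"fingers":-1},{"slide":[0,0,0],"delta_rot":[0,0,0.98],"fingers":-1},{"slide":[0,0,0],"delta_rot":[0,0,0.98],"fingers":-1},{"slide":[0,0,0],"delta_rot":[0,0,0.98],"fingers":-1},{"slide":[0,0,0],"delta_rot":[0,0,0.98],"fingers":-1}]}}

```text
time_s: 34.58
tcp_pos: [0.546, 0.2603, 0.0659]
eef_rot: [180.0, -0.2, 18.8]
contact_force: [5.5, -3.2, 0.2]
gripper_width: 0.011
gripper_force: 50.0
```

Call:
{"fn": "play_rows", "kwargs": {"rows": [{"slide":[0,0,0],"delta_rot":[0,0,0.9],"fingers":-1},{"slide":[0,0,0.01],"delta_rot":[0,0,0.9],"fingers":-1},{"slide":[0,0,0.01],"delta_rot":[0,0,0.5],"fingers":-1},{"slide":[0,0,0],"delta_rot":[0,0,0],"fingers":-1}]}}

```text
time_s: 35.08
tcp_pos: [0.546, 0.2601, 0.0631]
eef_rot: [-180.0, -0.2, 8.4]
contact_force: [5.0, -4.6, 2.7]
gripper_width: 0.0103
gripper_force: 50.0
```

```bash
python3 - <<'E'
from h import *
st();print(r.get_state()['moment'])
E
```

```text
{'time_s': 35.075, 'joints': [44.021, 22.555, -20.01, 0.128, -47.301, 54.264], 'tcp_pos': [0.546, 0.26, 0.063], 'eef_rot': [-179.998, -0.164, 8.372], 'contact_force': [4.968, -4.572, 2.7], 'gripper_width': 0.01, 'gripper_force': 50.006}
[-1.69880852 -2.04068638  0.22146352]
```

Call:
{"fn": "play_rows", "kwargs": {"rows": [{"slide":[0,0,0.02],"delta_rot":[0,0,0.2],"fingers":-1},{"slide":[0,0,0.015],"delta_rot":[0,0,0],"fingers":-1},{"slide":[0,0,0.01],"delta_rot":[0,0,0],"fingers":-1},{"slide":[0,0,0],"delta_rot":[0,0,0],"fingers":-1},{"slide":[0,0,0],"delta_rot":[0,0,0],"fingers":-1}]}}

```text
time_s: 35.7
tcp_pos: [0.5461, 0.2601, 0.0576]
eef_rot: [-180.0, -0.2, 7.5]
contact_force: [1.7, -5.5, 12.9]
gripper_width: 0.0108
gripper_force: 50.1
```

```bash
python3 - <<'E'
from h import *
st();print(r.get_state()['moment'])
E
```

```text
{'time_s': 35.7, 'joints': [44.029, 22.924, -20.328, 0.16, -46.591, 53.393], 'tcp_pos': [0.546, 0.26, 0.058], 'eef_rot': [-180.0, -0.196, 7.532], 'contact_force': [1.7, -5.484, 12.901], 'gripper_width': 0.011, 'gripper_force': 50.065}
[-2.1535095  -0.54256245  0.28102849]
```

Call:
{"fn": "play_rows", "kwargs": {"rows": [{"slide":[0,0,0],"delta_rot":[0,0,0.3],"fingers":-1},{"slide":[0,0,0.01],"delta_rot":[0,0,0.3],"fingers":-1},{"slide":[0,0,0.005],"delta_rot":[0,0,0],"fingers":-1},{"slide":[0,0,0],"delta_rot":[0,0,0],"fingers":-1},{"slide":[0,0,0],"delta_rot":[0,0,0],"fingers":-1}]}}

```text
time_s: 36.33
tcp_pos: [0.5463, 0.2601, 0.0571]
eef_rot: [-180.0, -0.2, 4.9]
contact_force: [-3.6, -6.8, 26.3]
gripper_width: 0.0104
gripper_force: 50.5
```

```bash
python3 - <<'E'
from h import *
st();print(r.get_state()['moment'])
E
```

```text
{'time_s': 36.325, 'joints': [44.043, 22.947, -20.397, 0.211, -46.464, 50.674], 'tcp_pos': [0.546, 0.26, 0.057], 'eef_rot': [-179.998, -0.245, 4.862], 'contact_force': [-3.559, -6.806, 26.3], 'gripper_width': 0.01, 'gripper_force': 50.467}
[-2.71730108  1.50025464  0.7616058 ]
```

Turning further only raises the torque (0.76 N m) and pressing further the push (26 N), so the plug is at its stop and well down. Releasing it and checking.

Call:
{"fn": "play_rows", "kwargs": {"rows": [{"slide":[0,0,0],"delta_rot":[0,0,0],"fingers":-0.3},{"slide":[0,0,0],"delta_rot":[0,0,0],"fingers":-0.3},{"slide":[0,0,-0.1],"delta_rot":[0,0,0],"fingers":-0.3},{"slide":[0,0,-0.3],"delta_rot":[0,0,0],"fingers":0},{"slide":[0,0,-0.3],"delta_rot":[0,0,0],"fingers":0},{"slide":[0,0,-0.3],"delta_rot":[0,0,0],"fingers":0},{"slide":[0,0,0],"delta_rot":[0,0,0],"fingers":0},{"slide":[0,0,0],"delta_rot":[0,0,0],"fingers":0}]}}

```text
time_s: 37.33
tcp_pos: [0.5439, 0.26, 0.2027]
eef_rot: [-180.0, 0.0, 4.7]
contact_force: [-0.2, 0.2, -0.8]
gripper_width: 0.0439
gripper_force: 0.0
```

```bash
python3 - <<'E'
from h import *
st(); cap('wrist','w10'); cap('scene','s10')
a=cv2.resize(cv2.imread('pics/w10.png'),(800,600))[:360]
b=cv2.resize(cv2.imread('pics/s10.png')[140:290,170:400],(368,240),interpolation=cv2.INTER_CUBIC)
o=np.zeros((600,800,3),np.uint8); o[:360]=a; o[360:,:368]=b; cv2.imwrite('pics/m10.png',o)
E
```

```text
{'time_s': 37.325, 'joints': [44.082, 14.766, -10.749, -0.038, -64.493, 50.617], 'tcp_pos': [0.544, 0.26, 0.203], 'eef_rot': [-179.979, 0.028, 4.682], 'contact_force': [-0.244, 0.248, -0.818], 'gripper_width': 0.044, 'gripper_force': 0.0}
```

View pics/m10.png

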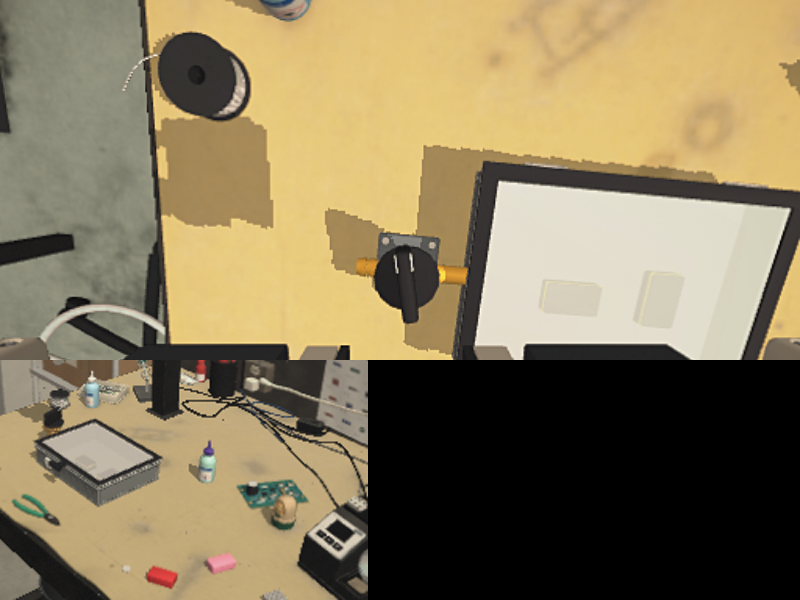

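Lid shut with the relays seen beneath it. The bar runs (403,250)–(411,318), close to closed. I'll check its angle numerically.

```bash
python3 - <<'E'
from h import *
for f in('w9','w10'):
    g=cv2.cvtColor(cv2.imread(f'pics/{f}.png'),cv2.COLOR_BGR2GRAY)
    print(f,'cols 250..269'); print('\n'.join(str(y)+' '+' '.join('%3d'%v for v in g[y,248:271]) for y in range(158,210,2)))
E
```

```text
w9 cols 250..269
158 121 123 123 128  83  82 110 131 142 150 159 168 172 167 162 152 139 118  83  88  86  89  84
160 127 132  76  84  47  13  26  12  13  16  17  18  15  16  11  11   9  44  81  72  92  93  88
162  69   8  29  49  49  52  44  20  21  23  26  25  25  22  26  23  24  37  36  36  37  33  36
164  49  51  50  50  47  43  62  25  31  37  37  38  39  37  35  27  45  35  30  36  36  52  50
166  49  49  50  48  43  38 247 100  32  48  51  49  50  51  45  29 198 133  21  32  35  52  49
168  49  49  50  49  43  37 246  97  30  47  49  49  49  48  44  27 194 135  21  33  34  53  49
170  50  50  49  50  44  36 249  98  31  48  48  50  48  49  43  29 196 113  22  32  34  52  49
172  51  50  52  49  45  36 249  98  30  48  49  49  50  47  45  28 195 112  22  32  33  52  50
174  51  51  50  49  44  38 250  98  32  48  50  49  49  48  43  29 197 121  20  32  53  49  50
176  49  49  48  50  46  40  96 109  38  50  50  51  50  50  45  33 107  85  27  32  53  49  49
178  51  51  51  50  50  51  35  38  46  52  51  50  51  51  47  41  31  30  34  33  53  51  51
180  51  51  51  50  51  51
[... 3226 characters left out ...]
  53  50  34  41  48  44  41
196 212 224 181  71  41  35  22  26  21  31  40  47  47  51  50  54  53  49  39  31  69  94 154
198 203 204 205 206 210 216 223 230 197   9  34  45  47  48  51  52  54  49  41  87 152 142 138
200 203 202 202 201 201 201 203 209 226  58  25  41  46  48  50  50  54  51  43  52 153 142 138
202 203 203 204 203 203 203 203 206 221 117  21  38  46  48  48  51  51  52  42  22 156 143 141
204 202 203 202 202 203 202 203 204 214 177   6  34  45  46  48  50  53  51  41  58 150 141 138
206 203 202 203 203 204 203 203 203 206 218 110  74  27  33  38  40  65  92 112 149 143 140 138
208 203 203 203 203 203 202 202 204 204 207 216 131 142 145 143 142 140 139 139 140 140 141 139
```

The fit gives about 77° turned against the 80° stop. I'll grip again square to the bar, turn it with little pressure, then press.

Call:
{"fn": "play_rows", "kwargs": {"rows": [{"slide":[0.01,0,0.2],"delta_rot":[0,0,-0.8],"fingers":-0.3},{"slide":[0,0,0.3],"delta_rot":[0,0,-0.8],"fingers":-0.3},{"slide":[0,0,0.3],"delta_rot":[0,0,0],"fingers":-0.3},{"slide":[0,0,0.145],"delta_rot":[0,0,0],"fingers":-0.3},{"slide":[0,0,0],"delta_rot":[0,0,0],"fingers":-1},{"slide":[0,0,0],"delta_rot":[0,0,0],"fingers":-1},{"slide":[0,0,0],"delta_rot":[0,0,0],"fingers":-1},{"slide":[0,0,0],"delta_rot":[0,0,0],"fingers":-1}], "squeeze": 60}}

```text
time_s: 38.42
tcp_pos: [0.5464, 0.2602, 0.0618]
eef_rot: [-180.0, -0.1, 12.0]
contact_force: [1.1, -2.9, 2.2]
gripper_width: 0.0102
gripper_force: 59.9
```

```bash
python3 - <<'E'
from h import *
st();print(r.get_state()['moment'])
E
```

```text
{'time_s': 38.425, 'joints': [43.957, 22.718, -19.906, 0.037, -47.312, 58.05], 'tcp_pos': [0.546, 0.26, 0.062], 'eef_rot': [-179.99, -0.069, 12.032], 'contact_force': [1.138, -2.884, 2.223], 'gripper_width': 0.01, 'gripper_force': 59.937}
[-1.28052586 -0.5193415   0.0067284 ]
```

Call:
{"fn": "play_rows", "kwargs": {"rows": [{"slide":[0,0,0],"delta_rot":[0,0,0.35],"fingers":-1},{"slide":[0,0,0],"delta_rot":[0,0,0],"fingers":-1}]}}

```text
time_s: 38.67
tcp_pos: [0.5464, 0.2602, 0.0618]
eef_rot: [180.0, -0.1, 10.4]
contact_force: [1.0, -5.5, 6.2]
gripper_width: 0.0103
gripper_force: 59.9
```

```bash
python3 - <<'E'
from h import *
st();print(r.get_state()['moment'])
E
```

```text
{'time_s': 38.675, 'joints': [43.96, 22.729, -19.905, 0.048, -47.321, 56.369], 'tcp_pos': [0.546, 0.26, 0.062], 'eef_rot': [179.996, -0.057, 10.362], 'contact_force': [0.986, -5.464, 6.224], 'gripper_width': 0.01, 'gripper_force': 59.948}
[-1.92246378 -0.47704842  0.01984561]
```

Call:
{"fn": "play_rows", "kwargs": {"rows": [{"slide":[0,0,0],"delta_rot":[0,0,0.35],"fingers":-1},{"slide":[0,0,0],"delta_rot":[0,0,0],"fingers":-1}]}}

```text
time_s: 38.92
tcp_pos: [0.5465, 0.2601, 0.0618]
eef_rot: [180.0, -0.1, 8.8]
contact_force: [1.6, -6.0, 6.6]
gripper_width: 0.0104
gripper_force: 59.9
```

```bash
python3 - <<'E'
from h import *
st();print(r.get_state()['moment'])
E
```

```text
{'time_s': 38.925, 'joints': [43.959, 22.73, -19.902, 0.053, -47.326, 54.772], 'tcp_pos': [0.546, 0.26, 0.062], 'eef_rot': [179.993, -0.057, 8.766], 'contact_force': [1.637, -6.017, 6.562], 'gripper_width': 0.01, 'gripper_force': 59.941}
[-1.97604885 -0.44244807  0.02856937]
```

Call:
{"fn": "play_rows", "kwargs": {"rows": [{"slide":[0,0,0],"delta_rot":[0,0,0.4],"fingers":-1},{"slide":[0,0,0],"delta_rot":[0,0,0],"fingers":-1}]}}

```text
time_s: 39.17
tcp_pos: [0.5465, 0.2601, 0.0618]
eef_rot: [180.0, -0.1, 7.0]
contact_force: [1.3, -5.9, 6.7]
gripper_width: 0.0102
gripper_force: 59.9
```

```bash
python3 - <<'E'
from h import *
st();print(r.get_state()['moment'])
E
```

```text
{'time_s': 39.175, 'joints': [43.961, 22.73, -19.905, 0.066, -47.328, 52.957], 'tcp_pos': [0.546, 0.26, 0.062], 'eef_rot': [179.984, -0.059, 6.962], 'contact_force': [1.269, -5.882, 6.683], 'gripper_width': 0.01, 'gripper_force': 59.928}
[-2.01003407 -0.47554316  0.31618774]
```

Call:
{"fn": "play_rows", "kwargs": {"rows": [{"slide":[0,0,0],"delta_rot":[0,0,0.4],"fingers":-1},{"slide":[0,0,0],"delta_rot":[0,0,0],"fingers":-1}]}}

```text
time_s: 39.42
tcp_pos: [0.5465, 0.2601, 0.0618]
eef_rot: [180.0, -0.1, 5.2]
contact_force: [0.9, -5.4, 5.9]
gripper_width: 0.011
gripper_force: 60.1
```

```bash
python3 - <<'E'
from h import *
st();print(r.get_state()['moment'])
E
```

```text
{'time_s': 39.425, 'joints': [43.966, 22.732, -19.909, 0.078, -47.329, 51.144], 'tcp_pos': [0.546, 0.26, 0.062], 'eef_rot': [179.974, -0.059, 5.163], 'contact_force': [0.864, -5.373, 5.891], 'gripper_width': 0.011, 'gripper_force': 60.064}
[-2.07684828 -0.47536552  0.56871335]
```

The torque rises steadily from ψ≈8.7°, which is the stop. Pressing now while holding the turn.

Call:
{"fn": "play_rows", "kwargs": {"rows": [{"slide":[0,0,0.015],"delta_rot":[0,0,0],"fingers":-1},{"slide":[0,0,0.015],"delta_rot":[0,0,0],"fingers":-1},{"slide":[0,0,0.01],"delta_rot":[0,0,0],"fingers":-1},{"slide":[0,0,0],"delta_rot":[0,0,0],"fingers":-1},{"slide":[0,0,0],"delta_rot":[0,0,0],"fingers":-1}]}}

```text
time_s: 40.05
tcp_pos: [0.5467, 0.2601, 0.0586]
eef_rot: [180.0, -0.1, 5.2]
contact_force: [-7.2, -8.0, 30.3]
gripper_width: 0.0105
gripper_force: 60.1
```

```bash
python3 - <<'E'
from h import *
st();print(r.get_state()['moment'])
E
```

```text
{'time_s': 40.05, 'joints': [43.982, 22.925, -20.14, 0.138, -46.837, 51.17], 'tcp_pos': [0.547, 0.26, 0.059], 'eef_rot': [179.983, -0.139, 5.246], 'contact_force': [-7.245, -8.023, 30.294], 'gripper_width': 0.011, 'gripper_force': 60.079}
[-3.11169082  2.85692763  0.55407957]
```

Call:
{"fn": "play_rows", "kwargs": {"rows": [{"slide":[0,0,0],"delta_rot":[0,0,0],"fingers":-0.3},{"slide":[0,0,0],"delta_rot":[0,0,0],"fingers":-0.3},{"slide":[0,0,-0.1],"delta_rot":[0,0,0],"fingers":-0.3},{"slide":[0,0,-0.3],"delta_rot":[0,0,0],"fingers":0},{"slide":[0,0,-0.3],"delta_rot":[0,0,0],"fingers":0},{"slide":[0,0,-0.28],"delta_rot":[0,0,0],"fingers":0},{"slide":[0,0,0],"delta_rot":[0,0,0],"fingers":0},{"slide":[0,0,0],"delta_rot":[0,0,0],"fingers":0}]}}

```text
time_s: 41.05
tcp_pos: [0.5456, 0.2604, 0.202]
eef_rot: [-180.0, 0.0, 5.1]
contact_force: [0.4, 1.0, 0.0]
gripper_width: 0.0438
gripper_force: 0.0
```

```bash
python3 - <<'E'
from h import *
st(); cap('wrist','w11')
g=cv2.cvtColor(cv2.imread('pics/w11.png'),cv2.COLOR_BGR2GRAY)
print('\n'.join(str(y)+' '+' '.join('%3d'%v for v in g[y,248:274]) for y in range(160,212,2)))
E
```

```text
{'time_s': 41.05, 'joints': [43.992, 14.942, -10.607, -0.032, -64.435, 51.166], 'tcp_pos': [0.546, 0.26, 0.202], 'eef_rot': [-179.968, 0.006, 5.144], 'contact_force': [0.448, 1.037, 0.033], 'gripper_width': 0.044, 'gripper_force': 0.0}
160  92  94  96  99  55  37  16  19  22  24  23  24  25  24  21  30  43  25  21  44  40  90  89  89  87  85
162  98  57  29  39  38  33  23  24  27  27  26  26  26  25  21  28  51  51  52  51  51  49  38  38  75  94
164  39  35  37  34  28  74  22  38  43  43  45  46  45  42 109 255  31  45  49  51  50  50  51  50  51  43
166  37  37  36  28  39 255   5  38  47  49  50  51  54  46  33 255  57  38  49  49  50  49  50  51  50  50
168  36  38  35  30  24 229 104  29  45  47  50  52  53  49  29 197 150  31  47  49  50  50  50  50  51  49
170  38  36  37  34  24 119 206  21  44  48  49  52  53  51  37 196 253  23  45  48  50  50  51  50  50  50
172  37  37  37  36  28  79 208  16  40  48  49  51  52  54  39 109 255  22  44  50  50  50  51  50  50  49
174  37  38  37  35  29  24 254  11  39  47  49  50  53  53  44  46 255  25  43  49  49  50  49  49  48  49

[... 1243 characters left out ...]
  49  50  52  53  49  37  38  99 117 153 148 143 140
200 203 203 203 205 208 210 215 226 240   8  34  45  46  49  50  51  55  48  36  83 149 140 138 137 138 137
202 203 202 202 201 201 201 203 209 227   1  29  43  47  48  50  50  54  48  40  86 151 142 139 140 139 139
204 203 203 203 203 203 203 203 207 224  56  22  40  45  48  49  51  54  51  42  52 154 143 141 139 139 139
206 203 203 203 203 203 203 203 205 216 115  10  34  43  47  48  49  52  49  39  51 151 141 138 138 138 139
208 203 203 204 204 203 203 203 203 206 216 177  47  33  42  39  65  61  90 154 148 143 141 139 139 139 137
210 203 203 203 203 203 202 203 203 204 207 215 131 141 141 142 141 140 139 138 139 139 139 137 138 139 137
```

```bash
python3 - <<'E'
from h import *
def ang(f,a,b,z):
    p=px(f,[a,b],[z,z]); d=p[0]-p[1]; return np.degrees(np.arctan2(d[1],d[0])).round(2), p.round(4).tolist()
for f,z,L in(('w9',.091,[((254.2,166),(254.2,206)),((264.4,166),(263.8,204))]),('w10',.0854,[((253,168),(258,204)),((263,168),(267,204))]),('w11',.0854,[((253,166),(258,206)),((263.1,166),(267.2,206))])):
    for a,b in L: print(f,ang(f,a,b,z))
E
```

```text
w9 (np.float64(89.49), [[0.5381, 0.2817, 0.091], [0.5377, 0.2397, 0.091]])
w9 (np.float64(89.17), [[0.5483, 0.2816, 0.091], [0.5477, 0.2419, 0.091]])
w10 (np.float64(12.03), [[0.5603, 0.2681, 0.0854], [0.5227, 0.2601, 0.0854]])
w10 (np.float64(11.04), [[0.5611, 0.2581, 0.0854], [0.5234, 0.2507, 0.0854]])
w11 (np.float64(11.74), [[0.5642, 0.2688, 0.0854], [0.5225, 0.2602, 0.0854]])
w11 (np.float64(11.04), [[0.5651, 0.2588, 0.0854], [0.5234, 0.2506, 0.0854]])
```

Call:
{"fn": "play_rows", "kwargs": {"rows": [{"slide":[0,0,0],"delta_rot":[0,0,0],"fingers":0},{"slide":[0,0,0],"delta_rot":[0,0,0],"fingers":0},{"slide":[0,0,0],"delta_rot":[0,0,0],"fingers":0},{"slide":[0,0,0],"delta_rot":[0,0,0],"fingers":0},{"slide":[0,0,0],"delta_rot":[0,0,0],"fingers":0},{"slide":[0,0,0],"delta_rot":[0,0,0],"fingers":0},{"slide":[0,0,0],"delta_rot":[0,0,0],"fingers":0},{"slide":[0,0,0],"delta_rot":[0,0,0],"fingers":0}]}}

```text
time_s: 42.1
tcp_pos: [0.546, 0.2604, 0.2018]
eef_rot: [-180.0, -0.0, 5.2]
contact_force: [0.2, 0.4, 0.1]
gripper_width: 0.0435
gripper_force: 0.0
```

```bash
python3 - <<'E'
from h import *
cap('wrist','w12')
a=cv2.imread('pics/w11.png').astype(int);b=cv2.imread('pics/w12.png').astype(int)
print(np.abs(a-b)[150:220,235:285].max(), st())
g=cv2.cvtColor(cv2.imread('pics/w12.png'),cv2.COLOR_BGR2GRAY)
for y in (166,170,174,186,194,200,206): print(y,g[y,248:272])
E
```

```text
{'time_s': 42.15, 'joints': [43.985, 14.976, -10.593, 0.0, -64.428, 51.172], 'tcp_pos': [0.546, 0.26, 0.202], 'eef_rot': [-179.998, -0.002, 5.157], 'contact_force': [0.058, -0.966, -0.794], 'gripper_width': 0.044, 'gripper_force': 0.0}
177 None
166 [ 37  37  36  30  35 255  15  41  48  49  52  54  54  46  42 255  23  43
  48  50  50  50  50  50]
170 [ 38  36  38  30  24 217 105  25  45  49  50  51  54  50  32 196 156  32
  45  49  50  50  50  49]
174 [ 38  37  37  36  27  79 255  12  41  47  49  52  52  53  41 115 255  23
  43  48  49  49  49  49]
186 [35 37 35 36 34 36 36 27 36 44 47 48 50 52 53 52 49 32 51 49 49 48 49 49]
194 [30 32 34 34 34 36 34 36 28 38 44 48 48 51 52 56 51 48 32 49 48 48 48 47]
200 [203 204 205 207 210 215 224 233 128  18  37  45  49  49  50  53  53  48
  32 122 148 141 139 138]
206 [203 203 203 203 203 203 203 207 222  53  18  38  45  47  48  51  53  48
  38  54 150 141 138 138]
```

The bar holds still, but at about 1.36 rad. I'll seat it once more and ease the press off while still holding it at the stop.

Call:
{"fn": "play_rows", "kwargs": {"rows": [{"slide":[0,0,0.2],"delta_rot":[0,0,-0.69],"fingers":-0.3},{"slide":[0,0,0.3],"delta_rot":[0,0,-0.69],"fingers":-0.3},{"slide":[0,0,0.3],"delta_rot":[0,0,0],"fingers":-0.3},{"slide":[0,0,0.142],"delta_rot":[0,0,0],"fingers":-0.3},{"slide":[0,0,0],"delta_rot":[0,0,0],"fingers":-1},{"slide":[0,0,0],"delta_rot":[0,0,0],"fingers":-1},{"slide":[0,0,0],"delta_rot":[0,0,0],"fingers":-1},{"slide":[0,0,0],"delta_rot":[0,0,0],"fingers":-1}], "squeeze": 60}}

```text
time_s: 43.15
tcp_pos: [0.547, 0.2603, 0.0621]
eef_rot: [-180.0, -0.1, 11.5]
contact_force: [1.7, -4.3, 2.6]
gripper_width: 0.0107
gripper_force: 60.0
```

Call:
{"fn": "play_rows", "kwargs": {"rows": [{"slide":[0,0,0],"delta_rot":[0,0,0.5],"fingers":-1},{"slide":[0,0,0],"delta_rot":[0,0,0.5],"fingers":-1},{"slide":[0,0,0],"delta_rot":[0,0,0.2],"fingers":-1},{"slide":[0,0,0.015],"delta_rot":[0,0,0],"fingers":-1},{"slide":[0,0,0.015],"delta_rot":[0,0,0],"fingers":-1},{"slide":[0,0,0],"delta_rot":[0,0,0],"fingers":-1},{"slide":[0,0,0],"delta_rot":[0,0,0],"fingers":-1}]}}

```text
time_s: 44.02
tcp_pos: [0.5471, 0.2602, 0.0591]
eef_rot: [-180.0, -0.2, 6.1]
contact_force: [-1.6, -6.5, 15.6]
gripper_width: 0.0106
gripper_force: 60.2
```

```bash
python3 - <<'E'
from h import *
st();print(r.get_state()['moment'])
E
```

```text
{'time_s': 44.025, 'joints': [43.955, 22.909, -20.088, 0.134, -46.871, 52.036], 'tcp_pos': [0.547, 0.26, 0.059], 'eef_rot': [-179.996, -0.164, 6.083], 'contact_force': [-1.593, -6.488, 15.641], 'gripper_width': 0.011, 'gripper_force': 60.161}
[-2.47113834  0.72199192  0.50003397]
```

Call:
{"fn": "play_rows", "kwargs": {"rows": [{"slide":[0,0,-0.008],"delta_rot":[0,0,0],"fingers":-1},{"slide":[0,0,-0.008],"delta_rot":[0,0,0],"fingers":-1},{"slide":[0,0,0],"delta_rot":[0,0,0],"fingers":-1},{"slide":[0,0,0],"delta_rot":[0,0,0],"fingers":-1}]}}

```text
time_s: 44.52
tcp_pos: [0.547, 0.2602, 0.0604]
eef_rot: [-180.0, -0.1, 6.1]
contact_force: [1.6, -5.8, 7.4]
gripper_width: 0.0105
gripper_force: 60.2
```

```bash
python3 - <<'E'
from h import *
st();print(r.get_state()['moment'])
E
```

```text
{'time_s': 44.525, 'joints': [43.949, 22.826, -19.994, 0.111, -47.073, 52.037], 'tcp_pos': [0.547, 0.26, 0.06], 'eef_rot': [-179.998, -0.135, 6.062], 'contact_force': [1.594, -5.772, 7.432], 'gripper_width': 0.011, 'gripper_force': 60.156}
[-2.0778492  -0.49954024  0.55124543]
```

Call:
{"fn": "play_rows", "kwargs": {"rows": [{"slide":[0,0,-0.006],"delta_rot":[0,0,0],"fingers":-1},{"slide":[0,0,0],"delta_rot":[0,0,0],"fingers":-1},{"slide":[0,0,0],"delta_rot":[0,0,0],"fingers":-0.3},{"slide":[0,0,0],"delta_rot":[0,0,0],"fingers":-0.3},{"slide":[0,0,-0.3],"delta_rot":[0,0,0],"fingers":0},{"slide":[0,0,-0.35],"delta_rot":[0,0,0],"fingers":0},{"slide":[0,0,-0.3],"delta_rot":[0,0,0],"fingers":0},{"slide":[0,0,0],"delta_rot":[0,0,0],"fingers":0}]}}

```text
time_s: 45.52
tcp_pos: [0.5476, 0.262, 0.2064]
eef_rot: [-179.7, -0.4, 6.0]
contact_force: [0.0, 0.1, -0.6]
gripper_width: 0.0438
gripper_force: 0.0
```

Call:
{"fn": "play_rows", "kwargs": {"rows": [{"slide":[0,0,0],"delta_rot":[0,0,0],"fingers":0},{"slide":[0,0,0],"delta_rot":[0,0,0],"fingers":0},{"slide":[0,0,0],"delta_rot":[0,0,0],"fingers":0},{"slide":[0,0,0],"delta_rot":[0,0,0],"fingers":0}]}}

```text
time_s: 46.02
tcp_pos: [0.5458, 0.2603, 0.2011]
eef_rot: [180.0, 0.1, 6.0]
contact_force: [0.2, -0.3, -0.9]
gripper_width: 0.0438
gripper_force: 0.0
```

```bash
python3 - <<'E'
from h import *
st(); cap('wrist','w13')
g=cv2.cvtColor(cv2.imread('pics/w13.png'),cv2.COLOR_BGR2GRAY)
print('\n'.join(str(y)+' '+' '.join('%3d'%v for v in g[y,246:274]) for y in range(162,212,4)))
E
```

```text
{'time_s': 46.025, 'joints': [43.984, 15.029, -10.616, -0.003, -64.421, 51.998], 'tcp_pos': [0.546, 0.26, 0.201], 'eef_rot': [179.961, 0.054, 5.98], 'contact_force': [0.186, -0.303, -0.92], 'gripper_width': 0.044, 'gripper_force': 0.0}
162  94  96  99  56  29  41  39  28  25  28  26  26  28  25  27  26  25  39  52  51  51  51  50  45  26  53  96  92
166  37  36  38  38  35  31 113 214  23  44  49  50  53  53  56  36 107 255  22  44  49  50  49  50  51  51  50  50
170  35  36  37  36  36  29  37 255   5  36  47  49  50  52  54  46  34 255  48  43  47  50  49  51  50  50  50  50
174  37  37  38  36  36  33  24 124 206  21  44  48  50  52  54  53  38 202 208  30  46  50  51  50  48  49  49  51
178  35  36  36  35  36  36  36  35  23  36  44  48  49  50  52  55  54  46  31  51  49  49  50  49  49  49  49  49
182  35  35  36  34  36  36  35  38  28  36  40  48  48  48  52  56  54  50  42  35  50  48  49  49  49  50  47  49
186  35  35  36  36  36  36  36  35  35  27  38  45  48  48  51  52  56  51  48  34  50  48  49  48  49  48  49  48
190  35  35  35  35  35  34  35  36  37  29  37  41  46  46  49  51  53  53  49  39  41  49  48  47  49  49  48  49
194  22  23  32  35  35  35  35  34  33  35  31  38  46  47  48  52  52  56  50  47  37  49  47  48  48  47  43  39
198 205 208 215 226 180  72  40  35  23  26  22  34  41  45  48  49  52  52  53  48  27  48  99  94 156 149 143 139
202 203 203 202 202 201 202 202 203 205 215 179   9  34  47  46  48  50  51  53  48  36 119 147 141 138 137 138 138
206 204 202 203 203 203 203 204 203 203 208 224  57  23  40  47  48  49  51  53  48  38 122 147 141 138 137 139 140
210 203 203 203 203 203 203 203 203 203 204 207 216 131 143 146 146 145 142 141 140 140 140 140 138 138 139 137 137
```

```bash
python3 -c "
from plant import r
print(r.close_job())"
```

```text
the job is handed in; nothing more can be done
None
```

I handed the job in: both relays lie flat in the case, the lid is shut, and the plug is pressed in and stays put when let go. It reads about 1.36 rad from the images against 1.4 nominal, the same after all three releases, so I took it to be on its stop. I also viewed 15 pictures, one over the limit of 14.

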